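# Lock the dessert cups into the carrier

### The job

Get the footed dessert cups ready to be carried out: slide the carrier's pin gate open if it is in the way, then slide every loose cup, kept upright, foot under the lips and stem through the slot, into an empty lane of the wooden carrier until its foot meets the back stop. Leave the cup that already stands in a lane where it is. When all the cups are in, slide the gate fully shut so that a pin stands in front of every lane, and do not disturb the other things on the worktop.

Things in the scene. Friction and masses are not known exactly. Their poses are not given: they have to be found in the camera images.
- carrier: Wooden cup carrier, fixed, 352 wide (y), x -11 to 66, 38 high. Origin on the worktop under its middle; x points from the open front (robot side) to the back, z up. Four lanes along x at y -120, -40, 40, 120, one cup each, pushed in towards +x. Lane floor z 16, 70 between walls. Lips (z 31 to 38) over each lane leave a slot 36 wide for the stem. Walls and lips begin at x -12; back stop at x 55.
- lane0 (a point): Where the centre of the foot's underside of a cup stands when it is home in the lane at carrier y -120 (carrier x 24, z 16); axes as the carrier's. Come in from in front: from carrier x -70 or less, with the underside 1 to 5 above lane floor height, straight along +x. Before the gate (x below -24) there is only the worktop, 16 lower.
- lane1 (a point): Where the centre of the foot's underside of a cup stands when it is home in the lane at carrier y -40 (carrier x 24, z 16); axes as the carrier's. Come in from in front: from carrier x -70 or less, with the underside 1 to 5 above lane floor height, straight along +x. Before the gate (x below -24) there is only the worktop, 16 lower.
- lane2 (a point): Where the centre of the foot's underside of a cup stands when it is home in the lane at carrier y 40 (carrier x 24, z 16); axes as the carrier's. Come in from in front: from carrier x -70 or less, with the underside 1 to 5 above lane floor height, straight along +x. Before the gate (x below -24) there is only the worktop, 16 lower.
- lane3 (a point): Where the centre of the foot's underside of a cup stands when it is home in the lane at carrier y 120 (carrier x 24, z 16); axes as the carrier's. Come in from in front: from carrier x -70 or less, with the underside 1 to 5 above lane floor height, straight along +x. Before the gate (x below -24) there is only the worktop, 16 lower.
- gate (a joint): Pin gate (m): a steel bar along the carrier's front (x -19, top z 14) with 4 upright pins 9 thick, tops z 41. 0 = shut: a pin in the middle of each lane's mouth, leaving a home cup about 7 mm of play. 0.040 = fully open, slid 40 mm to the carrier's -y (right), pins in front of the lane walls; lanes are free from 0.037. Starts anywhere between, stays put; friction about 2 N.
- gate_knob (a point): Centre of the gate's dark wooden grip block, 22 (carrier x) by 16 (carrier y) by 40 high, upright on an arm at the bar's -y end: carrier x -50, y -215 minus the gate's opening, z 60 (block z 38 to 78, free all round). Pinch it from above and move it along the carrier's y, or push it.
- cup_a: Steel dessert cup, 72 high: round foot 62 across, 8 thick at most and heavy; stem under 22 thick, from 8 to 32 high; bowl 56 across from 40 to 72 high (hold it there, from outside). About 250 g. Origin: centre of the foot's underside, z up. A loose cup on the worktop at the right, to be put into the carrier; two or three of these are present.
- cup_b: Steel dessert cup, 72 high: round foot 62 across, 8 thick at most and heavy; stem under 22 thick, from 8 to 32 high; bowl 56 across from 40 to 72 high (hold it there, from outside). About 250 g. Origin: centre of the foot's underside, z up. A loose cup on the worktop at the right, to be put into the carrier; two or three of these are present.
- cup_c: Steel dessert cup, 72 high: round foot 62 across, 8 thick at most and heavy; stem under 22 thick, from 8 to 32 high; bowl 56 across from 40 to 72 high (hold it there, from outside). About 250 g. Origin: centre of the foot's underside, z up. A loose cup on the worktop at the right, to be put into the carrier; two or three of these are present.
- set_cup0: Steel dessert cup, 72 high: round foot 62 across, 8 thick at most and heavy; stem under 22 thick, from 8 to 32 high; bowl 56 across from 40 to 72 high (hold it there, from outside). About 250 g. Origin: centre of the foot's underside, z up. Stands home in lane y = -120 at the start if it is present; exactly one of the four is. It stays there.
- set_cup1: Steel dessert cup, 72 high: round foot 62 across, 8 thick at most and heavy; stem under 22 thick, from 8 to 32 high; bowl 56 across from 40 to 72 high (hold it there, from outside). About 250 g. Origin: centre of the foot's underside, z up. Stands home in lane y = -40 at the start if it is present; exactly one of the four is. It stays there.
- set_cup2: Steel dessert cup, 72 high: round foot 62 across, 8 thick at most and heavy; stem under 22 thick, from 8 to 32 high; bowl 56 across from 40 to 72 high (hold it there, from outside). About 250 g. Origin: centre of the foot's underside, z up. Stands home in lane y = 40 at the start if it is present; exactly one of the four is. It stays there.
- set_cup3: Steel dessert cup, 72 high: round foot 62 across, 8 thick at most and heavy; stem under 22 thick, from 8 to 32 high; bowl 56 across from 40 to 72 high (hold it there, from outside). About 250 g. Origin: centre of the foot's underside, z up. Stands home in lane y = 120 at the start if it is present; exactly one of the four is. It stays there.
- olive_jar: Bystander: jar with a black lid, 65 across, 83 high, at the left. Origin: centre of underside.
- biscuit_box: Bystander: paper box, 79 x 121 x 63 high, behind the carrier. Origin: centre of underside.
- salt_shaker: Bystander: salt shaker, 44 across, 90 high, far right. Origin: centre of underside.
- tin_beans: Bystander: tin, 75 across, 58 high, near the front edge. Origin: centre of underside.
Not all that is in view belongs to the job. What is shaped like the cup_c but pink or yellow is not meant.

How it is judged:
By the outcome, as a careful person would: the job done as asked, in the order asked, and still so for the second after the job is handed in, with the robot touching nothing.
Of set_cup0, set_cup1, set_cup2, set_cup3 only 1 to 1 are there at a start; the rules pass over those that are not, and their reading is None.
Of cup_a, cup_b, cup_c only 2 to 3 are there at a start; the rules pass over those that are not, and their reading is None.
At some moment in a run one of cup_a, cup_b, cup_c may be knocked a few centimetres aside while the robot is not near it.
It also fails if it takes over 210 s, if anything falls off the work surface, if the arm or the gripper's body presses on something with over 40 N, if the wrist force passes 120 N, or if a joint passes its speed limit or range.

### The arm

A 6-joint arm with a two-finger parallel gripper is mounted at the origin on a cart in front of the work surface, level with it; the furniture and walls round the work are solid. World frame = base frame: x ahead of the robot, y to its left, z up, the work surface at z = 0. Lengths are in m, angles in rad, forces in N, time in s.
With the tool pointing down it reaches from about 0.35 to 0.725 m from the base axis. Payload 6 kg.
Tool frame: the origin (TCP) lies midway between the tips of the shut fingers; the grasp point (between the pads) lies 19 mm behind it (robot.hold_point_z is the distance from the TCP to the grasp point, in m); z points along the fingers, y is the line along which they close (so a half turn about z gives the same grasp; the last joint's range is limited). The gripper opens to 85 mm and grips with 20 to 120 N. Pads are 22 mm wide; open, the fingers measure 114 mm over their backs; the gripper's body (76 mm by 85 mm) begins 54 mm behind the grasp point. The pads swing forward as they close: fully open they stand 13 mm farther back than shut.
Start: joints at [-0.945, 0.04, 0.085, 0, -1.615, -0.334], TCP at [0.173, -0.575, 0.206] pointing down, gripper open.
Joint ranges: [-2.56, 2.56], [-1.29, 2.01], [-1.08, 1.49], [-3.29, 1.98], [-2.81, -0.18], [-2.99, 2.99]. Speed limits (rad/s): [2.57, 2.57, 3.01, 3.14, 3.14, 3.14].

### API

Orientations are given as a unit quaternion [w, x, y, z].
In Python, from cell import robot, optics, sign_off gives the robot as it stands. The module is installed in compiled form; this text tells all that it offers.
- The arm moves only by the tool carry_out, never from a script. Its argument "series" is a list of rows, each a list of 7 numbers: the shift along the tool's x, y, z in mm, then the turn, a rotation vector about the tool's x, y, z in rad, then the opening, from 0 (shut) to 1 (fully open). A call has 1 to 5 rows; each row shifts and turns the commanded pose from where the row before left it, along the tool's axes as they then stand; what a row does not reach is not made up. A row lasts 1/10 s, in which the tool goes at most 50 mm and 8.59 degrees, less where a joint would pass 70% of its speed; a pose out of reach is approached as far as the arm can. A call is refused whole if a number of a shift passes 50 or a number of a turn 0.15, either way. A call with a gripper value outside its range is refused whole. The fingers move at their own pace and stop on an object; "squeeze" is the grip in N (left out, the last holds). Time passes only in rows, so rows that do not move let the fingers close. It gives the time, the measured TCP pose, the force, the opening and the grip force at its end, in the units of the state.
- robot.sense(): the state, without advancing time (a new reading comes with each control period).
- optics.read_camera(name): name is "side" or "top"; returns a dict with "img" (480x640x3 uint8, red, green, blue), "vfov" (degrees; the focal length in pixels is half the picture's height over the tangent of half this angle, whatever the lens; pixels are square), "cx", "cy" (the principal point, pixels), "D" ([k1, k2, p1, p2, k3] as OpenCV has them; the pictures are not rectified), "R" (3x3) and "t" (3): a world point X has camera coordinates R X + t. Camera axes: x right, y down, z forward; pixel columns grow to the right and rows downward; lengths in m; the calibration is good to about 2 mm. A picture is of the moment at which its call begins. There is no depth.
- sign_off(): hands the job in; it is judged then, once.
The state is a dict: "time_s": time; "joints": joint angles; "joint_vel": joint speeds; "tau": joint torques, N m; "ee_pos": TCP position; "tool_rot": TCP orientation; "wrist_force": force on the tool from outside, world axes, zero at the start; "torque": the same for the moment, N m; "width": finger opening in m; "finger_force": force on a finger pad.
Only numpy, scipy, OpenCV 4.12 (cv2) and the standard library are available. Lean on these libraries where they do the work, as an engineer would, in place of code of your own. Each camera call takes 0.05 s, during which the arm holds its last target. There are 200 camera calls.

## Working session

There is one attempt and no reset: what is moved stays moved. The work goes in short steps, Python scripts to look and compute and a tool call to move; the robot and the scene stay as the last step left them, time stands still between calls to the robot, and variables do not carry over. Pictures are saved under pics/ and viewed, at most 14 in all, crops included, and the job is handed in when it is done.

Besides the shell and the picture viewer there is one more tool, called as name(argument=value, ...) on one line, values as JSON. carry_out: Moves the arm, as the interface text tells. Its arguments: {"type":"object","properties":{"series":{"type":"array"},"squeeze":{"type":"number"}},"required":["series"]}

```bash
mkdir -p pics; cat > h.py <<'E'
import numpy as np, cv2
from cell import robot, optics, sign_off
def cam(n,save=None):
    c=optics.read_camera(n); f=240/np.tan(np.radians(c['vfov'])/2)
    c['K']=np.array([[f,0,c['cx']],[0,f,c['cy']],[0,0,1.]]); c['R']=np.array(c['R']);c['t']=np.array(c['t']);c['D']=np.array(c['D'],float)
    if save: cv2.imwrite('pics/'+save,c['img'][:,:,::-1])
    return c
def ray(c,u,v):
    p=cv2.undistortPoints(np.array([[[u,v]]],float),c['K'],c['D'])[0,0]
    return -c['R'].T@c['t'], c['R'].T@np.array([p[0],p[1],1])
def onz(c,u,v,z):
    o,d=ray(c,u,v); return o+d*(z-o[2])/d[2]
def proj(c,X):
    return cv2.projectPoints(np.array(X,float).reshape(-1,1,3),cv2.Rodrigues(c['R'])[0],c['t'],c['K'],c['D'])[0][:,0]
E
python3 - <<'E'
from h import *
for n in('top','side'):
    c=cam(n,n+'0.png'); print(n,c['vfov'],(-c['R'].T@c['t']).round(3),c['D'])
print(robot.sense())
E
```

```text
top 44.508376373168886 [0.031 0.167 1.754] [0.06580756 0.         0.         0.         0.        ]
side 55.445524177390034 [0.868 0.861 1.316] [-0.09931175  0.          0.          0.          0.        ]
{'time_s': 0.1, 'joints': array([-9.45284928e-01,  4.07998757e-02,  8.38988365e-02, -3.73234894e-04,
       -1.61550495e+00, -3.33701807e-01]), 'joint_vel': array([-0.00081515, -0.00167373,  0.00363274,  0.00312733,  0.00022093,
       -0.00116747]), 'tau': array([-5.85731934e-03, -3.69345832e+01,  3.48282194e+01,  6.95174038e+00,
       -4.57337330e-03, -1.23707530e-06]), 'ee_pos': array([ 0.17257022, -0.57429695,  0.20515185]), 'tool_rot': array([-2.05969732e-04, -1.45395725e-01,  9.89373236e-01,  8.00054111e-04]), 'wrist_force': array([ 1.30927221,  0.45562871, -0.03241522]), 'torque': array([-0.03244272,  0.03815004, -0.0078344 ]), 'finger_force': 0.0, 'width': 0.08554364262892314}
```

View pics/top0.png

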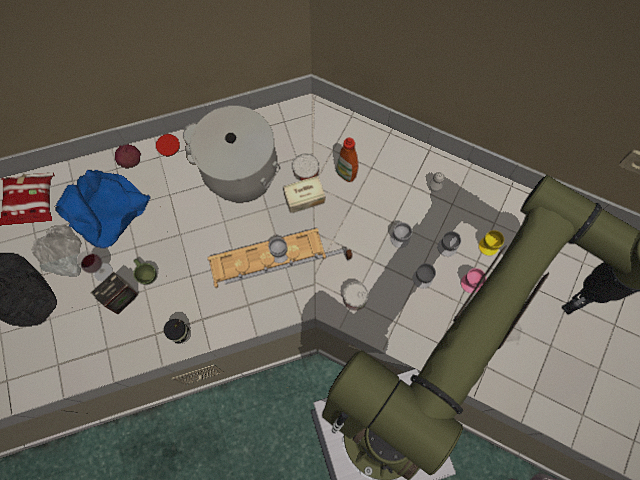

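View pics/side0.png

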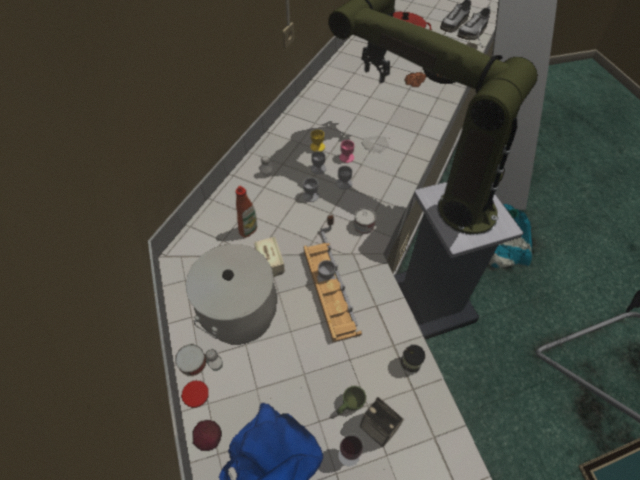

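The top view shows three steel cups at (400,232), (451,242) and (426,273). The pink (473,280) and yellow (491,242) ones are decoys. The set cup is in the carrier at (278,246) and the knob is at (348,254). I'll enlarge both areas to confirm.

```bash
python3 - <<'E'
from h import *
im=cv2.imread('pics/top0.png')
a=cv2.resize(im[222:297,200:360],None,fx=5,fy=5,interpolation=cv2.INTER_CUBIC)
b=cv2.resize(im[215:300,380:520],None,fx=5,fy=5,interpolation=cv2.INTER_CUBIC)
cv2.imwrite('pics/ca.png',a);cv2.imwrite('pics/cb.png',b)
c=cam('top')
for n,u,v,z in [('a',400,232,.072),('b',451,242,.072),('c',426,273,.072),('set',278,246,.088),('knob',348,254,.078),('pink',473,280,.072),('yel',491,242,.072)]: print(n,onz(c,u,v,z).round(3))
E
```

```text
a [ 0.539 -0.243  0.072]
b [ 0.462 -0.378  0.072]
c [ 0.394 -0.271  0.072]
set [0.605 0.124 0.088]
knob [ 0.52  -0.069  0.078]
pink [ 0.332 -0.395  0.072]
yel [ 0.426 -0.491  0.072]
```

View pics/ca.png

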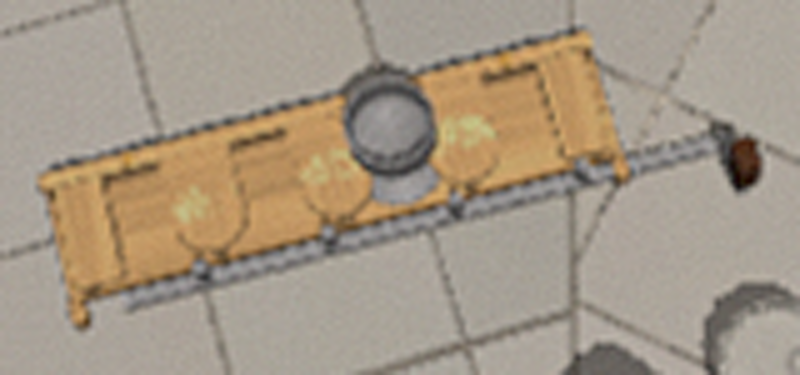

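View pics/cb.png

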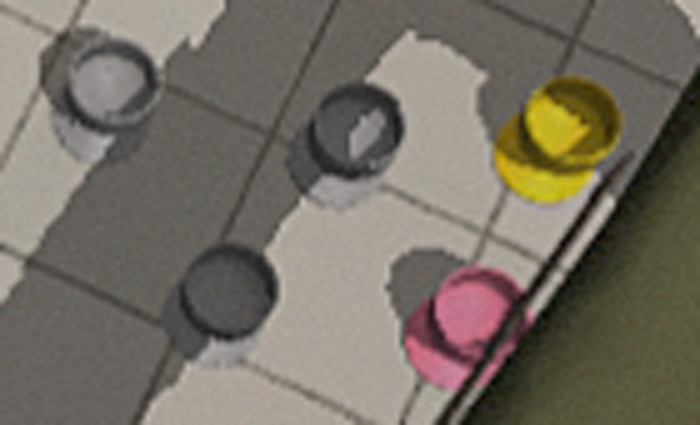

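Confirmed: the three grey steel cups (crop (110,85), (355,132), (228,293)) are the job; pink and yellow are not. The gate is partly open, with pins at crop (203,270), (330,238), (457,205) and (585,168). Next I'll fit the carrier pose.

```bash
cat > fit.py <<'E'
from h import *
from scipy.optimize import least_squares
c=cam('top')
def P(p,X):
    X=np.array(X,float)/1000; a=p[2]; R=np.array([[np.cos(a),-np.sin(a),0],[np.sin(a),np.cos(a),0],[0,0,1]])
    return X@R.T+[p[0],p[1],0]
px=np.array([[40,178],[587,35],[203,268],[330,236],[457,203],[585,168],[743,155],[388,118]],float)/5+[200,222]
def mod(p,lane):
    o=p[3]
    return P(p,[[66,176,38],[66,-176,38],[-19,120-o,41],[-19,40-o,41],[-19,-40-o,41],[-19,-120-o,41],[-50,-215-o,78],[24,lane,88]])
if __name__=='__main__':
  for lane in(-40,40):
    r=least_squares(lambda p:(proj(c,mod(p,lane))-px).ravel(),[.58,.12,.3,20],x_scale=[.01,.01,.1,10])
    print(lane,r.x.round(4),np.degrees(r.x[2]),r.cost); print(r.fun.reshape(-1,2).round(1).tolist())
    if lane==-40: np.save('p.npy',r.x)
    if r.cost<30:
      s=cam('side'); im=s['img'][:,:,::-1].copy(); im=cv2.resize(im[210:350,270:400],None,fx=4,fy=4,interpolation=cv2.INTER_CUBIC)
      box=P(r.x,[[66,176,38],[66,-176,38],[-11,-176,38],[-11,176,38]])
      for q in (proj(s,np.vstack([mod(r.x,lane),box]))-[270,210])*4: cv2.circle(im,tuple(int(v) for v in q),3,(0,0,255),1)
      cv2.imwrite('pics/ov%d.png'%lane,im)
E
python3 fit.py
```

```text
-40 [ 0.5803  0.1656 -0.0387 27.7869] -2.2156355466929782 2.319015012601574
[[-0.7, -0.1], [0.6, -0.6], [-0.5, 0.2], [-0.2, -0.2], [-0.1, -0.4], [-0.5, -0.2], [1.1, 0.0], [0.3, 1.2]]
40 [ 0.5788  0.1367 -0.0197 -1.5816] -1.1291339474296622 236.44223303829745
[[8.4, -1.4], [8.9, -3.7], [-0.3, 1.0], [-0.1, 0.1], [-0.2, -0.5], [-0.7, -0.7], [0.9, -1.1], [-16.4, 5.9]]
```

View pics/ov-40.png

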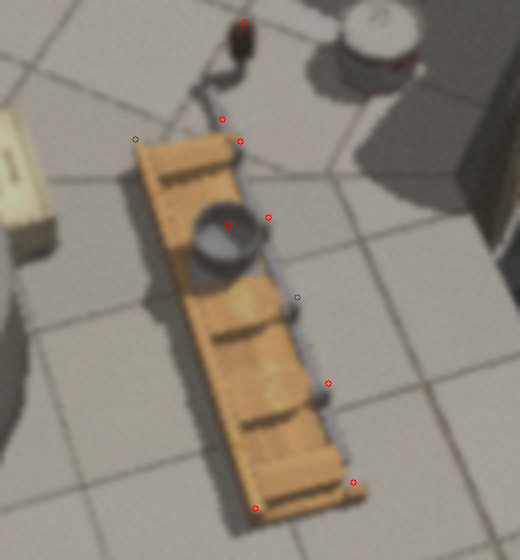

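```bash
cat > fit2.py <<'E'
from fit import *
s=cam('side')
ps=np.array([[254,513],[142,142],[321,388],[292,303],[265,222],[238,144],[242,25],[228,229]],float)/4+[270,210]
f=lambda p:np.concatenate([proj(c,mod(p,-40))-px,proj(s,mod(p,-40))-ps]).ravel()
r=least_squares(f,[.58,.16,-.04,27],x_scale=[.01,.01,.1,10],loss='soft_l1')
print(r.x.round(4),r.cost);print(f(r.x).reshape(-1,2).round(1).tolist());np.save('p.npy',r.x)
# top/side triangulation per point
for a,b,m in zip(px,ps,mod(r.x,-40)):
    o1,d1=ray(c,*a);o2,d2=ray(s,*b);t=np.linalg.lstsq(np.c_[d1,-d2],o2-o1,rcond=None)[0]
    q1,q2=o1+d1*t[0],o2+d2*t[1];print(((q1+q2)/2).round(4),'model',m.round(4),'gap mm',(np.linalg.norm(q1-q2)*1e3).round(1))
E
python3 fit2.py
```

```text
[ 0.5817  0.1672 -0.0426 28.6509] 6.954815341802377
[[-1.3, -0.6], [0.1, -0.7], [-0.9, -0.2], [-0.6, -0.6], [-0.5, -0.7], [-0.8, -0.3], [0.7, -0.0], [-0.4, 0.9], [-0.1, -0.4], [-1.6, -0.2], [1.5, -0.9], [1.1, -1.0], [0.6, -0.9], [0.5, -0.4], [0.5, -0.3], [-0.1, -0.3]]
[0.6544 0.3381 0.0301] model [0.6552 0.3403 0.038 ] gap mm 1.1
[ 0.6363 -0.0093  0.0393] model [ 0.6402 -0.0114  0.038 ] gap mm 3.0
[0.5691 0.2568 0.0309] model [0.5666 0.2593 0.041 ] gap mm 2.1
[0.5647 0.1775 0.0313] model [0.5632 0.1794 0.041 ] gap mm 2.2
[0.5603 0.0978 0.0327] model [0.5598 0.0995 0.041 ] gap mm 1.4
[0.5568 0.0167 0.0346] model [0.5564 0.0195 0.041 ] gap mm 0.6
[ 0.5228 -0.0727  0.0778] model [ 0.5214 -0.0741  0.078 ] gap mm 1.9
[0.6052 0.1256 0.0877] model [0.604  0.1263 0.088 ] gap mm 3.5
```

```bash
python3 - <<'E'
from fit import *
p=np.load('p.npy')
ims=np.mean([cam('top')['img'].astype(float) for _ in range(6)],0)
sat=ims[...,0]-ims[...,2]   # R-B
# subpixel back-edge crossings, along carrier-x direction sampled in model coordinates at z=38
def samp(X): 
    q=proj(c,X).astype(np.float32); return cv2.remap(sat.astype(np.float32),q[:,:1],q[:,1:],cv2.INTER_LINEAR).ravel()
def cross(line):
    v=samp(P(p,line)); k=np.where((v[:-1]>40)&(v[1:]<=40))[0]
    return k,v
for y in (-160,-120,-80,0,20,40,80,120,160):
    xs=np.arange(40,90,.5); v=samp(P(p,[[x,y,38] for x in xs])); th=v[:20].mean()/2
    k=np.where(v>th)[0].max(); print('y',y,'back edge x',xs[k],round(th))
for x in (10,25,40,55):
    ys=np.arange(150,200,.5)
    o=[]
    for sg in(1,-1):
        v=samp(P(p,[[x,sg*y,38] for y in ys])); th=v[:20].mean()/2; o.append(sg*ys[np.where(v>th)[0].max()])
    print('x',x,'ends',o)
E
```

```text
y -160 back edge x 68.5 47
y -120 back edge x 69.0 45
y -80 back edge x 67.5 47
y 0 back edge x 68.0 46
y 20 back edge x 67.5 46
y 40 back edge x 67.5 44
y 80 back edge x 67.0 46
y 120 back edge x 68.0 42
y 160 back edge x 67.0 45
x 10 ends [np.float64(172.0), np.float64(-174.5)]
x 25 ends [np.float64(172.5), np.float64(-174.0)]
x 40 ends [np.float64(172.0), np.float64(-174.5)]
x 55 ends [np.float64(173.0), np.float64(-173.0)]
```

```bash
cat >> h.py <<'E'
CAR=np.array([0.582,0.1667,-0.041])
def car(x,y,z): # carrier mm -> world m
    a=CAR[2]; return np.array([CAR[0]+(np.cos(a)*x-np.sin(a)*y)/1e3,CAR[1]+(np.sin(a)*x+np.cos(a)*y)/1e3,z/1e3])
def plan(T,yaw=np.pi/2-0.041):
    from scipy.spatial.transform import Rotation as Ro
    s=robot.sense(); q=s['tool_rot']; R=Ro.from_quat([q[1],q[2],q[3],q[0]])
    cy=np.cos(yaw);sy=np.sin(yaw); Rt=np.array([[sy,cy,0],[-cy,sy,0],[0,0,-1]]); Rt[:,0]=np.cross(Rt[:,1],Rt[:,2])
    dr=R.inv()*Ro.from_matrix(Rt)
    d=np.array(T)-s['ee_pos']
    print('t',round(s['time_s'],2),'pos',s['ee_pos'].round(4),'turn',dr.as_rotvec().round(4),'shift now',(1e3*R.inv().apply(d)).round(1),'shift after turn',(1e3*Rt.T@d).round(1))
E
python3 - <<'E'
from h import *
plan(car(-50,-243,160))
c=cam('top'); 
for n,u,v,z in [('tin',355,290,.058),('box',304,190,.063),('a',402.4,232,.072),('b',451.4,241,.072),('c',426,273,.072)]: print(n,onz(c,u,v,z).round(3))
for y in(-120,-40,40,120): print(y,car(24,y,16).round(4))
E
```

```text
t 0.7 pos [ 0.1726 -0.5746  0.2061] turn [ 1.000e-04 -0.000e+00  3.328e-01] shift now [-478.7  378.9   46.1] shift after turn [-328.6  514.5   46.1]
tin [ 0.413 -0.056  0.058]
box [ 0.766 -0.007  0.063]
a [ 0.537 -0.25   0.072]
b [ 0.465 -0.38   0.072]
c [ 0.394 -0.271  0.072]
-120 [0.6011 0.0458 0.016 ]
-40 [0.6043 0.1257 0.016 ]
40 [0.6076 0.2057 0.016 ]
120 [0.6109 0.2856 0.016 ]
```

carry_out(series=[[0, 0, 0, 0, 0, 0.111, 1], [0, 0, 0, 0, 0, 0.111, 1], [0, 0, 0, 0, 0, 0.111, 1], [-25, 39.5, 0, 0, 0, 0, 1], [-25, 39.5, 0, 0, 0, 0, 1]])

```text
time_s: 1.25
ee_pos: [0.2256, -0.4971, 0.2052]
tool_rot: [-0.001, 0.022, 1.0, 0.001]
wrist_force: [0.7, 0.5, 0.3]
width: 0.0851
finger_force: 0.0
```

carry_out(series=[[-25, 39.5, 0, 0, 0, 0, 1], [-25, 39.5, 0, 0, 0, 0, 1], [-25, 39.5, 0, 0, 0, 0, 1], [-25, 39.5, 0, 0, 0, 0, 1], [-25, 39.5, 0, 0, 0, 0, 1]])

```text
time_s: 1.75
ee_pos: [0.3596, -0.3039, 0.2065]
tool_rot: [0.001, 0.021, 1.0, -0.0]
wrist_force: [0.8, -0.2, 0.2]
width: 0.0852
finger_force: 0.0
```

carry_out(series=[[-25, 39.5, 0, 0, 0, 0, 1], [-25, 39.5, 0, 0, 0, 0, 1], [-25, 39.5, 0, 0, 0, 0, 1], [-25, 39.5, 0, 0, 0, 0, 1], [0, 0, 0, 0, 0, 0, 0.6]])

```text
time_s: 2.25
ee_pos: [0.4671, -0.1479, 0.2053]
tool_rot: [-0.0, 0.018, 1.0, 0.0]
wrist_force: [-0.4, -0.2, -0.3]
width: 0.0734
finger_force: 0.0
```

```bash
python3 - <<'E'
from h import *
plan(car(-50,-243,41))
a=cam('top','t1.png');b=cam('side','s1.png')
im=np.hstack([cv2.resize(a['img'][215:295,300:400,::-1],None,fx=4,fy=4,interpolation=2),cv2.resize(b['img'][180:260,300:400,::-1],None,fx=4,fy=4,interpolation=2)])
cv2.imwrite('pics/g1.png',im)
E
```

```text
t 2.25 pos [ 0.4671 -0.1479  0.2053] turn [ 0.0009 -0.0009  0.005 ] shift now [-52.4  75.7 164.3] shift after turn [-51.9  76.1 164.3]
```

View pics/g1.png

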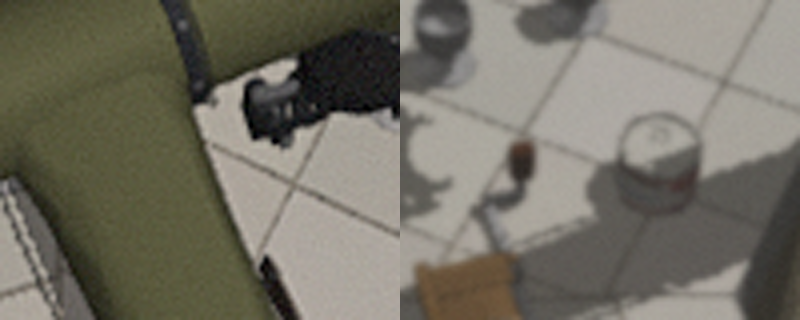

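carry_out(series=[[-26, 38, 0, 0, 0, 0.005, 1], [-26, 38, 0, 0, 0, 0, 1], [0, 0, 40, 0, 0, 0, 1], [0, 0, 0, 0, 0, 0, 1]])

```text
time_s: 2.75
ee_pos: [0.5179, -0.0781, 0.1605]
tool_rot: [-0.005, 0.023, 1.0, 0.0]
wrist_force: [-0.6, -0.5, -0.9]
width: 0.0854
finger_force: 0.0
```

```bash
python3 - <<'E'
from h import *
plan(car(-50,-243,41))
E
```

```text
t 2.75 pos [ 0.5179 -0.0781  0.1605] turn [ 0.0002 -0.0094 -0.0054] shift now [ -5.1   4.2 119.5] shift after turn [ -4.    4.2 119.5]
```

carry_out(series=[[-4, 4, 30, 0, 0, 0, 1], [0, 0, 30, 0, 0, 0, 1], [0, 0, 0, 0, 0, 0, 1], [0, 0, 0, 0, 0, 0, 1]])

```text
time_s: 3.15
ee_pos: [0.5248, -0.0758, 0.1081]
tool_rot: [0.001, 0.024, 1.0, -0.001]
wrist_force: [-0.0, -0.1, 0.9]
width: 0.0854
finger_force: 0.0
```

```bash
python3 - <<'E'
from h import *
plan(car(-50,-243,41))
b=cam('side')
cv2.imwrite('pics/g2.png',cv2.resize(b['img'][160:260,290:420,::-1],None,fx=5,fy=5,interpolation=2))
E
```

```text
t 3.15 pos [ 0.5248 -0.0758  0.1081] turn [-0.001   0.0011 -0.0066] shift now [ 2.9  1.7 67.1] shift after turn [ 2.8  1.6 67.1]
```

View pics/g2.png

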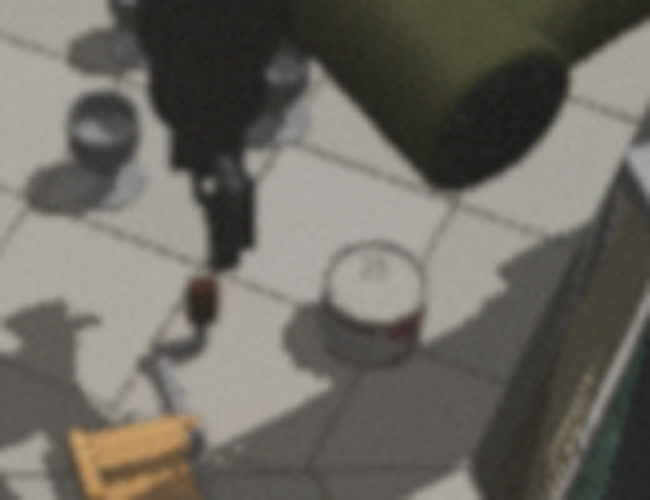

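```bash
python3 - <<'E'
from h import *
b=cam('side');s=robot.sense()['ee_pos']
for d in(-.05,0,.05):
  print(d,((proj(b,s+[0,d,.013])-[290,160])*5).round())
print(((proj(b,[[.522,-.074,.078],[.522,-.074,.06]])-[290,160])*5).round())
E
```

```text
-0.05 [[176. 187.]]
0 [[200. 239.]]
0.05 [[224. 294.]]
[[204. 280.]
 [204. 296.]]
```

carry_out(series=[[2, 1, 30, 0, 0, 0, 1], [0, 0, 25, 0, 0, 0, 1], [0, 0, 0, 0, 0, 0, 1], [0, 0, 0, 0, 0, 0, 1], [0, 0, 0, 0, 0, 0, 1]])

```text
time_s: 3.75
ee_pos: [0.5242, -0.0734, 0.0538]
tool_rot: [0.002, 0.023, 1.0, -0.0]
wrist_force: [-0.1, 0.6, -0.0]
width: 0.0857
finger_force: 0.0
```

```bash
python3 - <<'E'
from h import *
plan(car(-50,-243,41))
b=cam('side');s=robot.sense()['ee_pos']
for d in(-.05,0,.05):
  print(d,((proj(b,s+[0,d,.013])-[290,160])*5).round())
cv2.imwrite('pics/g3.png',cv2.resize(b['img'][160:260,290:420,::-1],None,fx=5,fy=5,interpolation=2))
E
```

```text
t 3.75 pos [ 0.5242 -0.0734  0.0538] turn [ 0.      0.0037 -0.0051] shift now [ 2.2 -0.8 12.8] shift after turn [ 2.1 -0.7 12.8]
-0.05 [[179. 240.]]
0 [[201. 292.]]
0.05 [[225. 346.]]
```

View pics/g3.png

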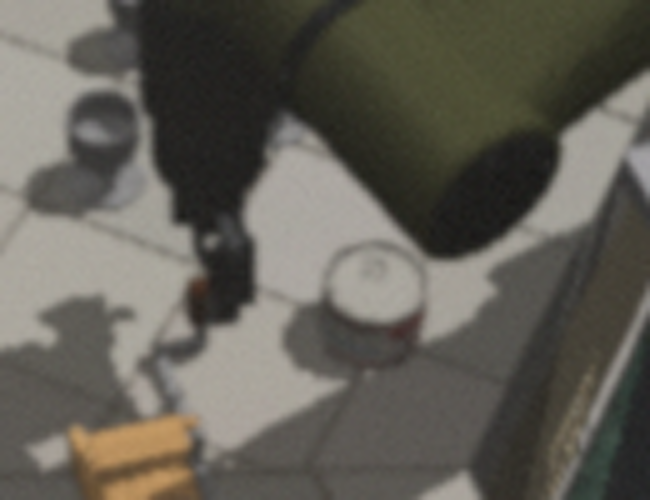

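carry_out(series=[[2, 0, 12, 0, 0, 0, 1], [0, 0, 0, 0, 0, 0, 0], [0, 0, 0, 0, 0, 0, 0], [0, 0, 0, 0, 0, 0, 0], [0, 0, 0, 0, 0, 0, 0]], squeeze=30)

```text
time_s: 4.3
ee_pos: [0.5209, -0.0731, 0.0393]
tool_rot: [0.0, 0.023, 1.0, 0.0]
wrist_force: [0.6, -1.1, -0.3]
width: 0.0281
finger_force: 0.0
```

carry_out(series=[[0, 0, 0, 0, 0, 0, 0], [0, 0, 0, 0, 0, 0, 0], [0, 0, 0, 0, 0, 0, 0]])

```text
time_s: 4.6
ee_pos: [0.5209, -0.0732, 0.0394]
tool_rot: [0.0, 0.023, 1.0, -0.0]
wrist_force: [0.9, -0.2, 2.5]
width: 0.0153
finger_force: 32.8
```

carry_out(series=[[0, -6, 0, 0, 0, 0, 0], [0, -6, 0, 0, 0, 0, 0], [0, 0, 0, 0, 0, 0, 0], [0, 0, 0, 0, 0, 0, 0], [0, 0, 0, 0, 0, 0, 0]])

```text
time_s: 5.1
ee_pos: [0.5204, -0.0858, 0.0394]
tool_rot: [0.0, 0.023, 1.0, -0.001]
wrist_force: [0.5, -2.0, 3.5]
width: 0.0153
finger_force: 33.0
```

carry_out(series=[[0, -2, 0, 0, 0, 0, 0], [0, 0, 0, 0, 0, 0, 0], [0, 0, 0, 0, 0, 0, 0], [0, 0, 0, 0, 0, 0, 0]])

```text
time_s: 5.5
ee_pos: [0.5204, -0.0865, 0.0393]
tool_rot: [0.0, 0.023, 1.0, 0.001]
wrist_force: [-1.0, 4.6, 5.3]
width: 0.0154
finger_force: 33.3
```

carry_out(series=[[0, 0, 0, 0, 0, 0, 0.7], [0, 0, 0, 0, 0, 0, 0.7], [0, 0, 0, 0, 0, 0, 0.7], [0, 0, -40, 0, 0, 0, 1], [0, 0, -40, 0, 0, 0, 1]])

```text
time_s: 6.0
ee_pos: [0.5189, -0.0876, 0.1184]
tool_rot: [-0.002, 0.023, 1.0, -0.0]
wrist_force: [0.9, 0.7, 1.2]
width: 0.0848
finger_force: 0.0
```

carry_out(series=[[0, -40, -30, 0, 0, 0, 1], [0, -45, 0, 0, 0, 0, 1], [0, -40, 0, 0, 0, 0, 1], [0, 0, 0, 0, 0, 0, 1], [0, 0, 0, 0, 0, 0, 1]])

```text
time_s: 6.5
ee_pos: [0.5138, -0.2129, 0.1483]
tool_rot: [-0.001, 0.024, 1.0, 0.0]
wrist_force: [0.7, 0.4, -0.1]
width: 0.0853
finger_force: 0.0
```

```bash
python3 - <<'E'
from h import *
from fit import P
a=cam('top','t2.png');b=cam('side','s2.png')
im=np.hstack([cv2.resize(a['img'][215:295,380:480,::-1],None,fx=4,fy=4,interpolation=2),cv2.resize(b['img'][140:220,290:390,::-1],None,fx=4,fy=4,interpolation=2)])
cv2.imwrite('pics/c2.png',im)
plan([.538,-.248,.150])
E
```

```text
t 6.65 pos [ 0.5144 -0.2113  0.1488] turn [ 0.0002 -0.0005 -0.0043] shift now [-25.3 -35.6  -1.2] shift after turn [-25.1 -35.7  -1.2]
```

View pics/c2.png

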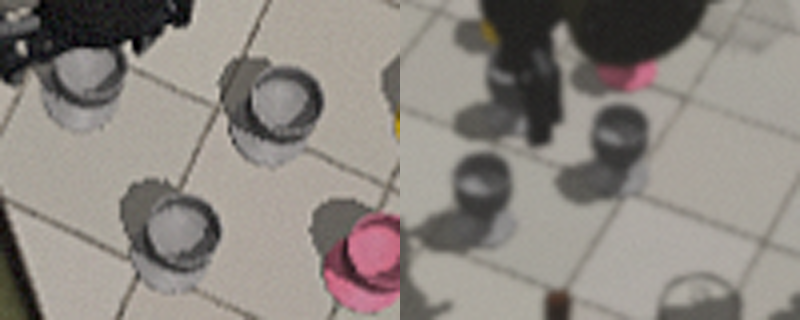

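```bash
cat > cups.py <<'E'
from h import *
th=np.linspace(0,2*np.pi,72,endpoint=False)
def score(c,g,xy,z,dz=.0):
    s=0
    for r,h in((.028,.072+dz),(.031,.004+dz)):
        q=proj(c,np.c_[xy[0]+r*np.cos(th),xy[1]+r*np.sin(th),np.full(72,h)]).astype(np.float32)
        v=cv2.remap(g,q[:,:1],q[:,1:],cv2.INTER_LINEAR).ravel(); s+=np.sort(v)[20:].mean()
    return s
def grad(c):
    m=cv2.GaussianBlur(cv2.cvtColor(c['img'],cv2.COLOR_RGB2GRAY).astype(np.float32),(0,0),.8)
    return cv2.GaussianBlur(np.hypot(cv2.Sobel(m,5,1,0),cv2.Sobel(m,5,0,1)),(0,0),.7)
def locate(x0,y0,cams,dz=0,w=14):
    out={}
    G=[(c,grad(c)) for c in cams]
    S=np.array([[[score(c,g,(x0+i*.002,y0+j*.002),0,dz) for c,g in G] for j in range(-w//2,w//2+1)] for i in range(-w//2,w//2+1)])
    for k in list(range(len(G)))+['both']:
        A=S.sum(-1) if k=='both' else S[...,k]
        i,j=np.unravel_index(A.argmax(),A.shape); out[k]=(round(x0+(i-w//2)*.002,3),round(y0+(j-w//2)*.002,3))
    return out
if __name__=='__main__':
    a,b=cam('top'),cam('side')
    for n,x,y in(('a',.538,-.246),('b',.464,-.377),('c',.395,-.269)): print(n,locate(x,y,[a,b]))
E
python3 cups.py
```

```text
a {0: (np.float64(0.548), np.float64(-0.256)), 1: (np.float64(0.544), np.float64(-0.25)), 'both': (np.float64(0.548), np.float64(-0.254))}
b {0: (np.float64(0.47), np.float64(-0.381)), 1: (np.float64(0.454), np.float64(-0.367)), 'both': (np.float64(0.47), np.float64(-0.381))}
c {0: (np.float64(0.399), np.float64(-0.271)), 1: (np.float64(0.401), np.float64(-0.269)), 'both': (np.float64(0.399), np.float64(-0.271))}
```

```bash
python3 - <<'E'
from h import *
plan([.399,-.270,.150])
E
```

```text
t 6.75 pos [ 0.5146 -0.2111  0.1491] turn [ 0.0001  0.0001 -0.0038] shift now [112.8 -64.   -0.9] shift after turn [113.  -63.6  -0.9]
```

carry_out(series=[[38, -21, 0, 0, 0, -0.004, 1], [38, -21, 0, 0, 0, 0, 1], [37, -21, 0, 0, 0, 0, 1], [0, 0, 30, 0, 0, 0, 1], [0, 0, 0, 0, 0, 0, 1]])

```text
time_s: 7.25
ee_pos: [0.3968, -0.2688, 0.116]
tool_rot: [-0.002, 0.021, 1.0, 0.001]
wrist_force: [0.7, 0.0, -0.5]
width: 0.0854
finger_force: 0.0
```

```bash
python3 - <<'E'
from cups import *
plan([.399,-.270,.037])
a,b=cam('top'),cam('side')
for n,x,y in(('a',.543,-.25),('b',.464,-.377)): print(n,locate(x,y,[a,b]))
E
```

```text
t 7.25 pos [ 0.3968 -0.2688  0.116 ] turn [ 0.0027 -0.0038 -0.0015] shift now [-2.5 -1.3 79. ] shift after turn [-2.2 -1.1 79. ]
a {0: (np.float64(0.533), np.float64(-0.254)), 1: (np.float64(0.529), np.float64(-0.262)), 'both': (np.float64(0.529), np.float64(-0.254))}
b {0: (np.float64(0.456), np.float64(-0.391)), 1: (np.float64(0.472), np.float64(-0.385)), 'both': (np.float64(0.458), np.float64(-0.391))}
```

carry_out(series=[[-2, -1, 40, 0, 0, 0, 1], [0, 0, 37, 0, 0, 0, 1], [0, 0, 0, 0, 0, 0, 1], [0, 0, 0, 0, 0, 0, 1], [0, 0, 0, 0, 0, 0, 0.5]], squeeze=40)

```text
time_s: 7.85
ee_pos: [0.4025, -0.2717, 0.0452]
tool_rot: [0.002, 0.021, 1.0, -0.001]
wrist_force: [0.4, 0.1, -0.1]
width: 0.0732
finger_force: 0.0
```

carry_out(series=[[0, 0, 0, 0, 0, 0, 0.2], [0, 0, 0, 0, 0, 0, 0.2], [0, 0, 0, 0, 0, 0, 0.2], [0, 0, 0, 0, 0, 0, 0.2]])

```text
time_s: 8.25
ee_pos: [0.4038, -0.2719, 0.0471]
tool_rot: [0.004, 0.021, 1.0, -0.001]
wrist_force: [-0.5, 4.6, 12.3]
width: 0.0171
finger_force: 5.5
```

```bash
python3 - <<'E'
from h import *
a=cam('top','t3.png');b=cam('side','s3.png')
im=np.hstack([cv2.resize(a['img'][215:315,380:480,::-1],None,fx=4,fy=4,interpolation=2),cv2.resize(b['img'][120:220,290:390,::-1],None,fx=4,fy=4,interpolation=2)])
cv2.imwrite('pics/c3.png',im); print(robot.sense())
E
```

```text
{'time_s': 8.35, 'joints': array([-0.17589933, -0.24091543, -0.46673067,  0.00159787, -1.33670944,
       -1.43633469]), 'joint_vel': array([ 0.00195473, -0.00042081,  0.00057909, -0.00106351, -0.00081144,
       -0.00074638]), 'tau': array([-1.90628685e+00, -1.52702647e+01,  2.63314605e+01,  5.61705127e+00,
        3.27629987e-01,  4.81764378e-03]), 'ee_pos': array([ 0.40377957, -0.27193285,  0.04711106]), 'tool_rot': array([ 0.00396588,  0.02053512,  0.99978028, -0.00140778]), 'wrist_force': array([-0.07419351,  5.03738503, 14.31114537]), 'torque': array([ 1.70453474e+00,  4.99174054e-02, -2.00102120e-04]), 'finger_force': 7.4557756469585, 'width': 0.016960525382120895}
```

View pics/c3.png

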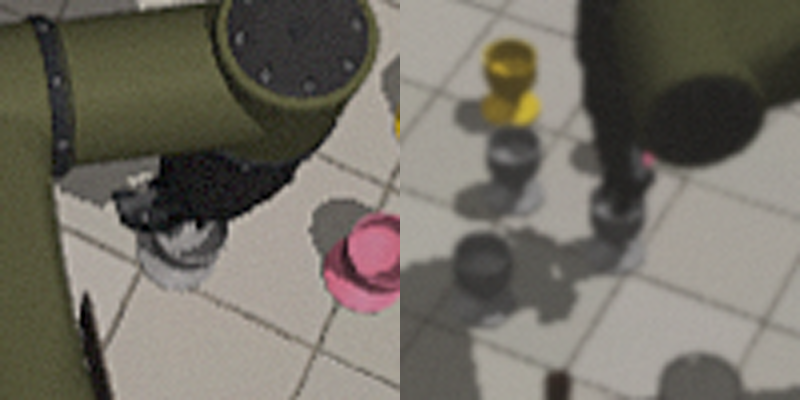

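```bash
python3 - <<'E'
from h import *
a,b=cam('top'),cam('side'); s=robot.sense()['ee_pos']
for n,c,o in(('top',a,(380,215)),('side',b,(290,120))):
    print(n,[((proj(c,s+[0,0,h])-o)*4).round().tolist() for h in(0,.025,.1)],'cup(.399,-.27) rim',((proj(c,[.399,-.27,.072])-o)*4).round().tolist(), 'foot',((proj(c,[.399,-.27,.0])-o)*4).round().tolist(), 'origin',proj(c,[0,0,0]).round())
print(onz(a,380+182/4,215+235/4,.072),onz(b,290+215/4,120+213/4,.072))
im=np.hstack([cv2.resize(a['img'][255:295,405:445,::-1],None,fx=10,fy=10,interpolation=2),cv2.resize(b['img'][150:190,325:365,::-1],None,fx=10,fy=10,interpolation=2)])
cv2.imwrite('pics/c4.png',np.clip(im.astype(float)*1.6,0,255).astype(np.uint8))
E
```

```text
top [[[175.0, 229.0]], [[180.0, 220.0]], [[198.0, 191.0]]] cup(.399,-.27) rim [[180.0, 227.0]] foot [[165.0, 253.0]] origin [[383. 437.]]
side [[[212.0, 222.0]], [[213.0, 203.0]], [[217.0, 145.0]]] cup(.399,-.27) rim [[219.0, 204.0]] foot [[216.0, 255.0]] origin [[467. 210.]]
[ 0.39263773 -0.26905628  0.072     ] [ 0.4066852  -0.25943701  0.072     ]
```

View pics/c4.png

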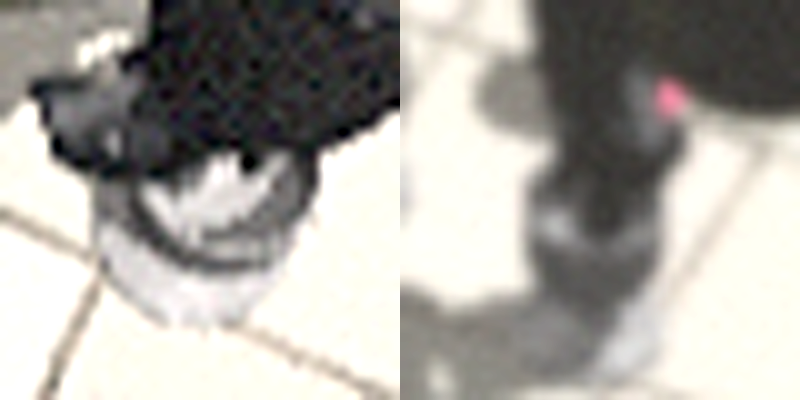

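```bash
python3 - <<'E'
from h import *
b=cam('side')
for p,name in(([.5140,-.2125,.1485],'s2 tip seen (325,175.5)'),):
  for d in(.0425,.05,.057):
    print(name,d,[(h,proj(b,np.array(p)+[0.002,d,h])[0].round(1).tolist()) for h in(0,.013,.03,.045)])
E
```

```text
s2 tip seen (325,175.5) 0.0425 [(0, [323.9, 182.5]), (0.013, [323.9, 179.9]), (0.03, [323.9, 176.5]), (0.045, [324.0, 173.4])]
s2 tip seen (325,175.5) 0.05 [(0, [324.6, 184.0]), (0.013, [324.6, 181.4]), (0.03, [324.6, 178.0]), (0.045, [324.7, 174.9])]
s2 tip seen (325,175.5) 0.057 [(0, [325.2, 185.4]), (0.013, [325.2, 182.8]), (0.03, [325.3, 179.4]), (0.045, [325.3, 176.4])]
```

carry_out(series=[[0, 0, -20, 0, 0, 0, 0.2], [0, 0, -50, 0, 0, 0, 0.2], [0, 0, -10, 0, 0, 0, 0.65], [0, 0, 0, 0, 0, 0, 0.65], [0, 0, 0, 0, 0, 0, 0.65]])

```text
time_s: 9.0
ee_pos: [0.4008, -0.2709, 0.1221]
tool_rot: [0.0, 0.021, 1.0, 0.0]
wrist_force: [-0.1, 0.3, -0.0]
width: 0.0556
finger_force: 0.0
```

```bash
python3 - <<'E'
from h import *
b=cam('side','s5.png');a=cam('top','t5.png');s=robot.sense()['ee_pos'];print(robot.hold_point_z,robot.sense()['width'])
for d in(-.04,-.03,0,.03,.04): print(d,[((proj(b,s+[0,d,h])[0]-[315,110])*8).round().tolist() for h in(0,.013,.03)])
im=np.hstack([cv2.resize(b['img'][110:170,315:365,::-1],None,fx=8,fy=8,interpolation=2),cv2.resize(a['img'][240:300,400:450,::-1],None,fx=8,fy=8,interpolation=2)])
cv2.imwrite('pics/f5.png',np.clip(im*2.,0,255).astype(np.uint8))
E
```

```text
0.0187 0.05566367721467932
-0.04 [[210.0, 355.0], [211.0, 335.0], [212.0, 308.0]]
-0.03 [[217.0, 369.0], [218.0, 349.0], [220.0, 322.0]]
0 [[239.0, 412.0], [240.0, 392.0], [242.0, 365.0]]
0.03 [[262.0, 456.0], [263.0, 436.0], [265.0, 409.0]]
0.04 [[269.0, 471.0], [271.0, 450.0], [272.0, 424.0]]
```

View pics/f5.png

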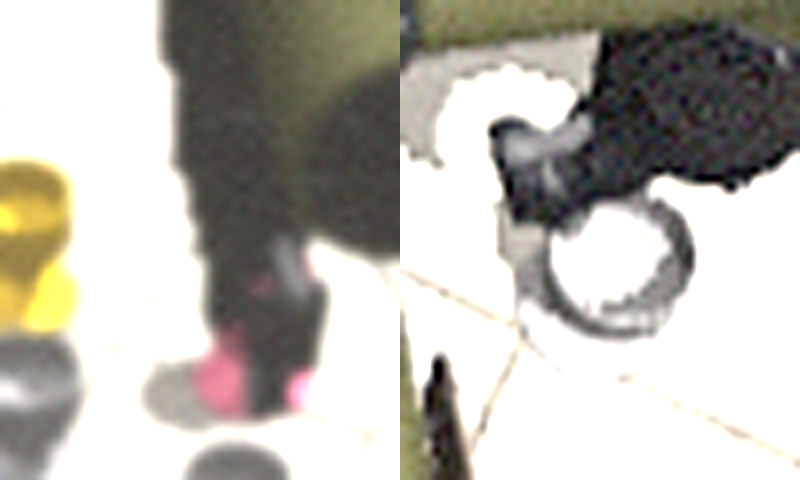

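carry_out(series=[[4, -2, 0, 0, 0, 0, 1], [0, 0, 0, 0, 0, 0, 1], [0, 0, 35, 0, 0, 0, 1], [0, 0, 35, 0, 0, 0, 1], [0, 0, 20, 0, 0, 0, 1]])

```text
time_s: 9.6
ee_pos: [0.395, -0.2723, 0.0288]
tool_rot: [-0.002, 0.021, 1.0, 0.001]
wrist_force: [0.7, -0.3, 0.3]
width: 0.0853
finger_force: 0.0
```

carry_out(series=[[0, 0, 14, 0, 0, 0, 1], [0, 0, 0, 0, 0, 0, 1], [0, 0, 0, 0, 0, 0, 1], [0, 0, 0, 0, 0, 0, 1]])

```text
time_s: 10.0
ee_pos: [0.3975, -0.2733, 0.0197]
tool_rot: [0.001, 0.021, 1.0, -0.0]
wrist_force: [0.4, -0.1, -0.2]
width: 0.0855
finger_force: 0.0
```

carry_out(series=[[0, 0, 0, 0, 0, 0, 0.5], [0, 0, 0, 0, 0, 0, 0.5], [0, 0, 0, 0, 0, 0, 0.5], [0, 0, 0, 0, 0, 0, 0.5], [0, 0, 0, 0, 0, 0, 0.5]], squeeze=40)

```text
time_s: 10.5
ee_pos: [0.3974, -0.2734, 0.0193]
tool_rot: [0.001, 0.021, 1.0, -0.001]
wrist_force: [0.6, -0.2, 5.7]
width: 0.0549
finger_force: 42.7
```

carry_out(series=[[0, 0, -15, 0, 0, 0, 0.3], [0, 0, -45, 0, 0, 0, 0.3], [0, 0, -45, 0, 0, 0, 0.3], [0, 0, 0, 0, 0, 0, 0.3], [0, 0, 0, 0, 0, 0, 0.3]])

```text
time_s: 11.0
ee_pos: [0.3968, -0.2725, 0.123]
tool_rot: [0.0, 0.021, 1.0, 0.001]
wrist_force: [-0.6, 0.7, -2.8]
width: 0.0546
finger_force: 43.5
```

```bash
python3 - <<'E'
from h import *
print(robot.sense()['width'],robot.sense()['finger_force'],robot.sense()['wrist_force'],car(-90,120,0))
plan(car(-90,120,125))
E
```

```text
0.05463267995662651 43.523728251457214 [-0.58615348  0.65399012 -2.76189351] [0.49699426 0.29028812 0.        ]
t 11.0 pos [ 0.3968 -0.2725  0.123 ] turn [ 0.0012  0.0009 -0.0012] shift now [-76.3 566.5  -1.2] shift after turn [-77.  566.4  -2. ]
```

Lifted (2.5 N of weight). Now carrying it to the front of lane 3.

carry_out(series=[[-6, 43, 0, 0, 0, 0, 0.3], [-6, 44, 0, 0, 0, 0, 0.3], [-6, 44, 0, 0, 0, 0, 0.3], [-6, 44, 0, 0, 0, 0, 0.3], [-6, 44, 0, 0, 0, 0, 0.3]])

```text
time_s: 11.5
ee_pos: [0.4345, -0.0536, 0.1207]
tool_rot: [-0.002, 0.021, 1.0, 0.0]
wrist_force: [1.3, -0.6, -1.0]
width: 0.0549
finger_force: 43.6
```

carry_out(series=[[-6, 44, 0, 0, 0, 0, 0.3], [-6, 44, 0, 0, 0, 0, 0.3], [-6, 44, 0, 0, 0, 0, 0.3], [-6, 44, 0, 0, 0, 0, 0.3], [-6, 44, 0, 0, 0, 0, 0.3]])

```text
time_s: 12.0
ee_pos: [0.4738, 0.1647, 0.1205]
tool_rot: [-0.002, 0.021, 1.0, -0.001]
wrist_force: [1.1, -1.0, -2.3]
width: 0.0547
finger_force: 43.6
```

carry_out(series=[[-6, 44, 0, 0, 0, 0, 0.3], [-6, 44, 0, 0, 0, 0, 0.3], [-6, 44, 0, 0, 0, 0, 0.3], [0, 0, 0, 0, 0, 0, 0.3], [0, 0, 0, 0, 0, 0, 0.3]])

```text
time_s: 12.5
ee_pos: [0.4973, 0.2943, 0.1197]
tool_rot: [-0.002, 0.02, 1.0, -0.002]
wrist_force: [0.8, 0.1, -2.2]
width: 0.0549
finger_force: 43.6
```

```bash
cat > chk.py <<'E'
from h import *
import sys
x,y,z=map(float,sys.argv[1:4]); s=robot.sense()
print('F',s['wrist_force'].round(1),'w',s['width'].round(4),s['finger_force'].round(1))
plan(car(x,y,z))
E
python3 chk.py -90 120 40
```

```text
Traceback (most recent call last):
  File "chk.py", line 4, in <module>
    print('F',s['wrist_force'].round(1),'w',s['width'].round(4),s['finger_force'].round(1))
                                            ^^^^^^^^^^^^^^^^
AttributeError: 'float' object has no attribute 'round'
```

```bash
sed -i "s/,s\['width'\].round(4),s\['finger_force'\].round(1)/,s['width'],s['finger_force']/" chk.py; python3 chk.py -90 120 38.5
```

```text
F [ 0.8  0.1 -2.2] w 0.0548833068741659 43.64378750324249
t 12.5 pos [0.4973 0.2943 0.1197] turn [-0.0038 -0.0044  0.    ] shift now [-0.3 -3.7 81.2] shift after turn [ 0.1 -4.  81.2]
```

carry_out(series=[[0, -4, 40, 0, 0, 0, 0.3], [0, 0, 30, 0, 0, 0, 0.3], [0, 0, 7, 0, 0, 0, 0.3], [0, 0, 0, 0, 0, 0, 0.3], [0, 0, 0, 0, 0, 0, 0.3]])

```text
time_s: 13.0
ee_pos: [0.4994, 0.2903, 0.048]
tool_rot: [0.001, 0.021, 1.0, 0.001]
wrist_force: [0.7, 0.6, -1.5]
width: 0.0548
finger_force: 43.8
```

```bash
python3 chk.py -90 120 38.5; python3 - <<'E'
from h import *
a=cam('top','t6.png');b=cam('side','s6.png')
im=np.hstack([cv2.resize(a['img'][235:305,195:275,::-1],None,fx=5,fy=5,interpolation=2),cv2.resize(b['img'][270:340,310:390,::-1],None,fx=5,fy=5,interpolation=2)])
cv2.imwrite('pics/l6.png',im)
E
```

```text
F [ 0.7  0.6 -1.5] w 0.05475083534800774 43.8064831495285
t 13.0 pos [0.4994 0.2903 0.048 ] turn [ 0.0013  0.0021 -0.0015] shift now [ 2.4 -0.1  9.5] shift after turn [ 2.4 -0.1  9.5]
```

View pics/l6.png

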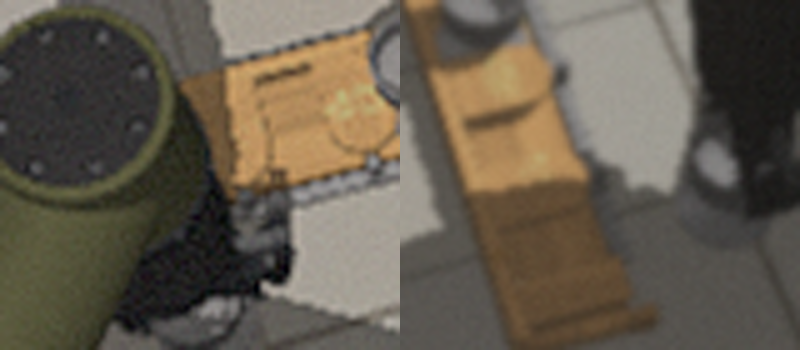

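carry_out(series=[[0, 0, 9, 0, 0, 0, 0.3], [0, 0, 0, 0, 0, 0, 0.3], [0, 0, 0, 0, 0, 0, 0.3]])

```text
time_s: 13.4
ee_pos: [0.4983, 0.2902, 0.0369]
tool_rot: [-0.0, 0.021, 1.0, -0.0]
wrist_force: [0.3, -0.1, -1.7]
width: 0.0548
finger_force: 43.8
```

```bash
python3 chk.py 24 120 38.5
```

```text
F [ 0.3 -0.1 -1.7] w 0.05476967877821288 43.80769371986389
t 13.4 pos [0.4983 0.2902 0.0369] turn [-0.0003 -0.0004 -0.0011] shift now [-112.7    0.2   -1.7] shift after turn [-1.127e+02  1.000e-01 -1.600e+00]
```

carry_out(series=[[-20, 0, -1.5, 0, 0, 0, 0.3], [-20, 0, 0, 0, 0, 0, 0.3], [-10, 0, 0, 0, 0, 0, 0.3], [-10, 0, 0, 0, 0, 0, 0.3], [0, 0, 0, 0, 0, 0, 0.3]])

```text
time_s: 13.9
ee_pos: [0.559, 0.2875, 0.0383]
tool_rot: [-0.0, 0.021, 1.0, -0.0]
wrist_force: [0.4, 0.4, -1.5]
width: 0.0547
finger_force: 43.8
```

```bash
python3 chk.py 24 120 38.5
```

```text
F [ 0.4  0.4 -1.5] w 0.054652265694398426 43.7786203622818
t 13.9 pos [0.559  0.2875 0.0383] turn [-0.0004 -0.0004 -0.002 ] shift now [-52.    0.4  -0.2] shift after turn [-52.    0.2  -0.2]
```

carry_out(series=[[-10, 0, 0, 0, 0, 0, 0.3], [-10, 0, 0, 0, 0, 0, 0.3], [-10, 0, 0, 0, 0, 0, 0.3], [-10, 0, 0, 0, 0, 0, 0.3], [0, 0, 0, 0, 0, 0, 0.3]])

```text
time_s: 14.4
ee_pos: [0.5995, 0.2857, 0.0382]
tool_rot: [-0.0, 0.022, 1.0, -0.0]
wrist_force: [-0.8, 0.3, -2.3]
width: 0.055
finger_force: 43.8
```

carry_out(series=[[-4, 0, 0, 0, 0, 0, 0.3], [-4, 0, 0, 0, 0, 0, 0.3], [0, 0, 0, 0, 0, 0, 0.3]])

```text
time_s: 14.7
ee_pos: [0.6066, 0.2857, 0.0386]
tool_rot: [0.0, 0.021, 1.0, 0.0]
wrist_force: [-0.2, 1.1, -1.9]
width: 0.0549
finger_force: 43.8
```

carry_out(series=[[-2, 0, 0, 0, 0, 0, 0.3], [-2, 0, 0, 0, 0, 0, 0.3], [0, 0, 0, 0, 0, 0, 0.3]])

```text
time_s: 15.0
ee_pos: [0.6105, 0.2856, 0.0387]
tool_rot: [0.0, 0.021, 1.0, 0.0]
wrist_force: [0.4, -0.3, -2.1]
width: 0.055
finger_force: 43.8
```

carry_out(series=[[-2, 0, 0, 0, 0, 0, 0.3], [0, 0, 0, 0, 0, 0, 0.3]])

```text
time_s: 15.2
ee_pos: [0.6118, 0.2855, 0.0385]
tool_rot: [-0.001, 0.021, 1.0, -0.0]
wrist_force: [-3.9, 0.1, -0.2]
width: 0.0547
finger_force: 43.9
```

carry_out(series=[[-2, 0, 0, 0, 0, 0, 0.3], [0, 0, 0, 0, 0, 0, 0.3]])

```text
time_s: 15.4
ee_pos: [0.6131, 0.2855, 0.0384]
tool_rot: [-0.001, 0.021, 1.0, -0.0]
wrist_force: [-6.7, 0.0, 0.8]
width: 0.0545
finger_force: 44.1
```

carry_out(series=[[0, 0, 2, 0, 0, 0, 0.3], [1, 0, 1.5, 0, 0, 0, 0.3], [0, 0, 0, 0, 0, 0, 0.3]])

```text
time_s: 15.7
ee_pos: [0.6128, 0.2855, 0.036]
tool_rot: [-0.0, 0.021, 1.0, -0.0]
wrist_force: [-5.5, -0.5, 3.4]
width: 0.055
finger_force: 44.5
```

carry_out(series=[[0, 0, 0, 0, 0, 0, 0.76], [0, 0, 0, 0, 0, 0, 0.76], [0, 0, 0, 0, 0, 0, 0.76]])

```text
time_s: 16.0
ee_pos: [0.6138, 0.2855, 0.0355]
tool_rot: [0.0, 0.021, 1.0, 0.0]
wrist_force: [0.4, 0.4, 0.0]
width: 0.0651
finger_force: 0.0
```

carry_out(series=[[0, 0, -20, 0, 0, 0, 0.76], [0, 0, -40, 0, 0, 0, 0.76], [0, 0, -40, 0, 0, 0, 1], [0, 0, 0, 0, 0, 0, 1], [0, 0, 0, 0, 0, 0, 1]])

```text
time_s: 16.5
ee_pos: [0.6141, 0.2859, 0.1369]
tool_rot: [0.001, 0.021, 1.0, 0.001]
wrist_force: [-0.5, 0.3, -1.4]
width: 0.0853
finger_force: 0.0
```

```bash
python3 - <<'E'
from h import *
plan([.463,-.378,.15])
E
```

```text
t 16.5 pos [0.6141 0.2859 0.1369] turn [ 0.0024  0.0026 -0.0014] shift now [ 122.9 -669.6  -15.1] shift after turn [ 123.8 -669.5  -13.1]
```

```bash
cat > loc.py <<'E'
from h import *
th=np.linspace(0,2*np.pi,60,endpoint=False)
def mean(n,k=3):
    cs=[cam(n) for _ in range(k)]; c=cs[0]; c['g']=cv2.GaussianBlur(np.mean([cv2.cvtColor(x['img'],cv2.COLOR_RGB2GRAY).astype(np.float32) for x in cs],0),(0,0),.6); return c
def ring(c,x,y,r,z):
    q=proj(c,np.c_[x+r*np.cos(th),y+r*np.sin(th),np.full(60,z)]).astype(np.float32)
    return cv2.remap(c['g'],q[:,:1],q[:,1:],cv2.INTER_LINEAR).ravel()
def loc(c,x0,y0,z=.072,w=.03,st=.002):
    best=[]
    for x in np.arange(x0-w,x0+w+1e-9,st):
        for y in np.arange(y0-w,y0+w+1e-9,st):
            d=np.clip(ring(c,x,y,.032,z)-ring(c,x,y,.025,z),-40,40)
            best.append((d.mean(),x,y))
    best.sort(reverse=True); b=np.array(best[:8]); ww=b[:,0]
    return [round(float(v),4) for v in ((b[:,1]*ww).sum()/ww.sum(),(b[:,2]*ww).sum()/ww.sum(),ww[0])]
if __name__=='__main__':
    import sys
    T,S=mean('top'),mean('side')
    for n,x,y,z in(('a',.538,-.25,.072),('b',.464,-.378,.072),('c home',*car(24,120,88)),('set',*car(24,-40,88))):
        print(n,'top',loc(T,x,y,z),'side',loc(S,x,y,z))
E
python3 loc.py
```

```text
a top [0.5371, -0.2476, 26.6561] side [0.545, -0.242, 26.1388]
b top [0.4658, -0.3758, 29.0878] side [0.4735, -0.368, 23.1145]
c home top [0.6066, 0.2834, 23.4862] side [0.5884, 0.2696, 20.2461]
set top [0.6006, 0.126, 34.955] side [0.5846, 0.118, 12.5668]
```

carry_out(series=[[8, -48, -5, 0, 0, 0, 1], [8, -48, -5, 0, 0, 0, 1], [8, -48, 0, 0, 0, 0, 1], [8, -48, 0, 0, 0, 0, 1], [8, -48, 0, 0, 0, 0, 1]])

```text
time_s: 17.3
ee_pos: [0.5624, 0.0455, 0.1448]
tool_rot: [-0.0, 0.021, 1.0, -0.0]
wrist_force: [1.4, -0.5, 0.4]
width: 0.0854
finger_force: 0.0
```

carry_out(series=[[9, -48, 0, 0, 0, 0, 1], [9, -48, 0, 0, 0, 0, 1], [9, -48, 0, 0, 0, 0, 1], [9, -48, 0, 0, 0, 0, 1], [9, -48, 0, 0, 0, 0, 1]])

```text
time_s: 17.8
ee_pos: [0.5073, -0.1923, 0.145]
tool_rot: [0.0, 0.021, 1.0, -0.0]
wrist_force: [1.3, -0.1, -0.8]
width: 0.0855
finger_force: 0.0
```

carry_out(series=[[9, -48, 0, 0, 0, 0, 1], [9, -48, 0, 0, 0, 0, 1], [9, -48, 0, 0, 0, 0, 1], [8, -40, 0, 0, 0, 0, 1], [0, 0, 0, 0, 0, 0, 1]])

```text
time_s: 18.3
ee_pos: [0.4633, -0.3767, 0.1439]
tool_rot: [-0.001, 0.024, 1.0, 0.0]
wrist_force: [-0.2, 0.6, -0.2]
width: 0.0855
finger_force: 0.0
```

```bash
python3 - <<'E'
from h import *
plan([.468,-.376,.0195])
E
```

```text
t 18.3 pos [ 0.4633 -0.3767  0.1439] turn [-0.     -0.0023 -0.0064] shift now [ -5.    1.  124.4] shift after turn [ -4.7   0.9 124.4]
```

carry_out(series=[[-4, 1, 35, 0, 0, -0.006, 1], [0, 0, 35, 0, 0, 0, 1], [0, 0, 30, 0, 0, 0, 1], [0, 0, 22, 0, 0, 0, 1], [0, 0, 0, 0, 0, 0, 1]])

```text
time_s: 18.8
ee_pos: [0.4672, -0.3703, 0.0187]
tool_rot: [-0.003, 0.018, 1.0, 0.002]
wrist_force: [-0.3, -0.6, 0.7]
width: 0.0855
finger_force: 0.0
```

carry_out(series=[[0, 0, 0, 0, 0, 0, 1], [0, 0, 0, 0, 0, 0, 1]])

```text
time_s: 19.0
ee_pos: [0.4706, -0.3725, 0.0251]
tool_rot: [0.001, 0.018, 1.0, -0.001]
wrist_force: [0.5, -0.7, 0.7]
width: 0.0851
finger_force: 0.0
```

carry_out(series=[[2, -3, 5, 0, 0, 0.005, 1], [0, 0, 0, 0, 0, 0, 1], [0, 0, 0, 0, 0, 0, 1]])

```text
time_s: 19.3
ee_pos: [0.4674, -0.3752, 0.0184]
tool_rot: [0.0, 0.021, 1.0, -0.0]
wrist_force: [0.4, 0.7, 0.7]
width: 0.0854
finger_force: 0.0
```

carry_out(series=[[0, 0, 0, 0, 0, 0, 0.5], [0, 0, 0, 0, 0, 0, 0.5], [0, 0, 0, 0, 0, 0, 0.5], [0, 0, 0, 0, 0, 0, 0.5], [0, 0, 0, 0, 0, 0, 0.5]])

```text
time_s: 19.8
ee_pos: [0.4679, -0.3756, 0.0191]
tool_rot: [0.001, 0.021, 1.0, -0.001]
wrist_force: [-0.2, -2.3, 6.3]
width: 0.0546
finger_force: 43.1
```

carry_out(series=[[0, 0, -15, 0, 0, 0, 0.3], [0, 0, -45, 0, 0, 0, 0.3], [0, 0, -47, 0, 0, 0, 0.3], [0, 0, 0, 0, 0, 0, 0.3], [0, 0, 0, 0, 0, 0, 0.3]])

```text
time_s: 20.3
ee_pos: [0.4677, -0.3744, 0.1258]
tool_rot: [0.001, 0.021, 1.0, 0.001]
wrist_force: [0.5, 0.3, -4.8]
width: 0.0545
finger_force: 44.1
```

```bash
python3 chk.py -90 40 125;  python3 loc.py | head -1
```

```text
F [ 0.5  0.3 -4.8] w 0.054471581350659465 44.12411570549011
t 20.3 pos [ 0.4677 -0.3744  0.1258] turn [ 0.0011  0.0015 -0.0002] shift now [ -1.9 585.4   1.5] shift after turn [ -2.  585.4   0.8]
a top [0.5646, -0.2263, 10.5538] side [0.545, -0.238, 22.583]
```

carry_out(series=[[0, 45, 0, 0, 0, 0, 0.3], [0, 45, 0, 0, 0, 0, 0.3], [0, 45, 0, 0, 0, 0, 0.3], [0, 45, 0, 0, 0, 0, 0.3], [0, 45, 0, 0, 0, 0, 0.3]])

```text
time_s: 21.1
ee_pos: [0.4761, -0.1486, 0.1246]
tool_rot: [-0.0, 0.021, 1.0, 0.0]
wrist_force: [1.1, 0.7, -2.3]
width: 0.0548
finger_force: 44.3
```

carry_out(series=[[0, 45, 0, 0, 0, 0, 0.3], [0, 45, 0, 0, 0, 0, 0.3], [0, 45, 0, 0, 0, 0, 0.3], [0, 45, 0, 0, 0, 0, 0.3], [0, 45, 0, 0, 0, 0, 0.3]])

```text
time_s: 21.6
ee_pos: [0.4854, 0.0764, 0.1248]
tool_rot: [-0.0, 0.02, 1.0, 0.0]
wrist_force: [1.6, -0.2, -3.7]
width: 0.0548
finger_force: 44.4
```

carry_out(series=[[0, 45, 0, 0, 0, 0, 0.3], [0, 45, 0, 0, 0, 0, 0.3], [0, 44, 0, 0, 0, 0, 0.3], [0, 0, 0, 0, 0, 0, 0.3], [0, 0, 0, 0, 0, 0, 0.3]])

```text
time_s: 22.1
ee_pos: [0.4909, 0.2091, 0.1242]
tool_rot: [-0.001, 0.02, 1.0, -0.001]
wrist_force: [-0.6, -1.5, -3.1]
width: 0.0546
finger_force: 44.6
```

```bash
python3 chk.py -90 40 39
```

```text
F [-0.6 -1.5 -3.1] w 0.05460165518400928 44.56567704677582
t 22.1 pos [0.4909 0.2091 0.1242] turn [-0.0014 -0.0015  0.0017] shift now [-2.9  1.5 85.2] shift after turn [-2.8  1.4 85.2]
```

carry_out(series=[[0, 1, 40, 0, 0, 0, 0.3], [0, 0, 30, 0, 0, 0, 0.3], [0, 0, 12, 0, 0, 0, 0.3], [0, 0, 0, 0, 0, 0, 0.3], [0, 0, 0, 0, 0, 0, 0.3]])

```text
time_s: 22.6
ee_pos: [0.4925, 0.2093, 0.0449]
tool_rot: [0.001, 0.021, 1.0, 0.0]
wrist_force: [0.5, 0.3, -2.3]
width: 0.0549
finger_force: 44.6
```

carry_out(series=[[0, 0, 0, 0, 0, 0, 0.3], [0, 0, 0, 0, 0, 0, 0.3]])

```text
time_s: 22.8
ee_pos: [0.4923, 0.21, 0.0449]
tool_rot: [0.001, 0.021, 1.0, 0.001]
wrist_force: [-1.1, 0.3, -3.1]
width: 0.0548
finger_force: 44.6
```

```bash
python3 chk.py 24 40 38.5
```

```text
F [-1.1  0.3 -3.1] w 0.05484373519828373 44.60354447364807
t 22.8 pos [0.4923 0.21   0.0449] turn [ 0.0018  0.0021 -0.0002] shift now [-115.4    0.5    6.6] shift after turn [-115.4    0.5    6.4]
```

carry_out(series=[[0, 0.5, 6.5, 0, 0, 0, 0.3], [0, 0, 0, 0, 0, 0, 0.3], [-20, 0, 0, 0, 0, 0, 0.3], [-15, 0, 0, 0, 0, 0, 0.3], [0, 0, 0, 0, 0, 0, 0.3]])

```text
time_s: 23.3
ee_pos: [0.5274, 0.2083, 0.0362]
tool_rot: [-0.0, 0.021, 1.0, -0.0]
wrist_force: [-0.2, -0.4, -3.0]
width: 0.0547
finger_force: 44.6
```

```bash
python3 chk.py 24 40 38.5
```

```text
F [-0.2 -0.4 -3. ] w 0.054688233497984205 44.604012966156006
t 23.3 pos [0.5274 0.2083 0.0362] turn [-0.0007 -0.0002 -0.001 ] shift now [-80.2   0.8  -2.3] shift after turn [-80.2   0.7  -2.3]
```

carry_out(series=[[0, 0.5, -2.3, 0, 0, 0, 0.3], [-10, 0, 0, 0, 0, 0, 0.3], [-10, 0, 0, 0, 0, 0, 0.3], [-10, 0, 0, 0, 0, 0, 0.3], [0, 0, 0, 0, 0, 0, 0.3]])

```text
time_s: 23.8
ee_pos: [0.5575, 0.2076, 0.0387]
tool_rot: [-0.0, 0.021, 1.0, -0.0]
wrist_force: [-0.3, -0.3, -3.3]
width: 0.055
finger_force: 44.6
```

carry_out(series=[[-10, 0, 0, 0, 0, 0, 0.3], [-10, 0, 0, 0, 0, 0, 0.3], [-10, 0, 0, 0, 0, 0, 0.3], [-10, 0, 0, 0, 0, 0, 0.3], [0, 0, 0, 0, 0, 0, 0.3]])

```text
time_s: 24.3
ee_pos: [0.5976, 0.2058, 0.0385]
tool_rot: [-0.0, 0.021, 1.0, -0.0]
wrist_force: [-0.2, 1.0, -3.1]
width: 0.0547
finger_force: 44.6
```

carry_out(series=[[-4, 0, 0, 0, 0, 0, 0.3], [-3, 0, 0, 0, 0, 0, 0.3], [0, 0, 0, 0, 0, 0, 0.3]])

```text
time_s: 24.6
ee_pos: [0.6036, 0.2059, 0.0389]
tool_rot: [0.0, 0.021, 1.0, 0.0]
wrist_force: [-0.4, 0.7, -2.4]
width: 0.0549
finger_force: 44.6
```

carry_out(series=[[-2, 0, 0, 0, 0, 0, 0.3], [0, 0, 0, 0, 0, 0, 0.3]])

```text
time_s: 24.8
ee_pos: [0.6055, 0.2059, 0.039]
tool_rot: [0.0, 0.021, 1.0, 0.0]
wrist_force: [-0.1, -0.6, -3.4]
width: 0.0546
finger_force: 44.6
```

carry_out(series=[[-2, 0, 0, 0, 0, 0, 0.3], [0, 0, 0, 0, 0, 0, 0.3]])

```text
time_s: 25.0
ee_pos: [0.6074, 0.2058, 0.0389]
tool_rot: [-0.0, 0.021, 1.0, 0.0]
wrist_force: [-0.3, 1.1, -2.5]
width: 0.0545
finger_force: 44.6
```

carry_out(series=[[-2, 0, 0, 0, 0, 0, 0.3], [0, 0, 0, 0, 0, 0, 0.3]])

```text
time_s: 25.2
ee_pos: [0.6083, 0.2056, 0.0386]
tool_rot: [-0.001, 0.021, 1.0, -0.0]
wrist_force: [-6.8, 1.2, -0.6]
width: 0.055
finger_force: 44.8
```

carry_out(series=[[-2, 0, 0, 0, 0, 0, 0.3], [0, 0, 0, 0, 0, 0, 0.3]])

```text
time_s: 25.4
ee_pos: [0.6102, 0.2055, 0.0386]
tool_rot: [-0.001, 0.021, 1.0, -0.0]
wrist_force: [-6.2, 0.5, -0.2]
width: 0.0547
finger_force: 44.8
```

carry_out(series=[[0, 0, 2, 0, 0, 0, 0.3], [1, 0, 1.5, 0, 0, 0, 0.3], [0, 0, 0, 0, 0, 0, 0.3]])

```text
time_s: 25.7
ee_pos: [0.6098, 0.2056, 0.0362]
tool_rot: [-0.0, 0.02, 1.0, -0.0]
wrist_force: [-4.7, 0.2, 2.2]
width: 0.0546
finger_force: 45.3
```

carry_out(series=[[0, 0, 0, 0, 0, 0, 0.75], [0, 0, 0, 0, 0, 0, 0.75], [0, 0, 0, 0, 0, 0, 0.75]])

```text
time_s: 26.0
ee_pos: [0.611, 0.2057, 0.036]
tool_rot: [0.001, 0.021, 1.0, 0.0]
wrist_force: [-0.0, -1.0, 0.3]
width: 0.0643
finger_force: 0.0
```

carry_out(series=[[0, 0, -20, 0, 0, 0, 0.75], [0, 0, -45, 0, 0, 0, 0.75], [0, 0, -45, 0, 0, 0, 0.75], [0, 0, 0, 0, 0, 0, 1], [0, 0, 0, 0, 0, 0, 1]])

```text
time_s: 26.5
ee_pos: [0.6113, 0.2061, 0.1474]
tool_rot: [0.002, 0.021, 1.0, 0.001]
wrist_force: [0.4, -1.1, -1.0]
width: 0.0853
finger_force: 0.0
```

```bash
python3 loc.py; python3 - <<'E'
from h import *
plan([.539,-.247,.145])
E
```

```text
a top [0.5371, -0.2476, 26.6579] side [0.545, -0.244, 15.6492]
b top [0.4787, -0.3607, 6.7086] side [0.4877, -0.4078, 5.0904]
c home top [0.6071, 0.2839, 16.8826] side [0.5951, 0.3056, 11.4795]
set top [0.6006, 0.126, 35.1309] side [0.5743, 0.1409, 15.3248]
t 26.8 pos [0.61   0.2053 0.1441] turn [-0.0011 -0.0017 -0.0002] shift now [ 5.230e+01 -4.548e+02 -3.000e-01] shift after turn [  52.4 -454.8   -0.9]
```

Cup a hasn't moved. Going there.

carry_out(series=[[5, -46, 0, 0, 0, 0, 1], [5, -46, 0, 0, 0, 0, 1], [5, -46, 0, 0, 0, 0, 1], [5, -46, 0, 0, 0, 0, 1], [5, -46, 0, 0, 0, 0, 1]])

```text
time_s: 27.3
ee_pos: [0.5752, -0.0249, 0.145]
tool_rot: [-0.0, 0.02, 1.0, -0.0]
wrist_force: [0.9, 0.4, 1.1]
width: 0.0853
finger_force: 0.0
```

carry_out(series=[[5, -46, 0, 0, 0, 0, 1], [5, -46, 0, 0, 0, 0, 1], [5, -45, 0, 0, 0, 0, 1], [6, -45, 0, 0, 0, 0, 1], [6, -43, 0, 0, 0, 0, 1]])

```text
time_s: 27.8
ee_pos: [0.5389, -0.2487, 0.145]
tool_rot: [-0.0, 0.021, 1.0, 0.0]
wrist_force: [1.1, 0.1, 0.2]
width: 0.085
finger_force: 0.0
```

carry_out(series=[[0, 0, 30, 0, 0, 0, 1], [0, 0, 0, 0, 0, 0, 1], [0, 0, 0, 0, 0, 0, 1]])

```text
time_s: 28.1
ee_pos: [0.5392, -0.2467, 0.1148]
tool_rot: [-0.001, 0.02, 1.0, -0.0]
wrist_force: [0.3, 0.7, 0.7]
width: 0.0856
finger_force: 0.0
```

```bash
python3 - <<'E'
from h import *
plan([.539,-.247,.019])
E
```

```text
t 28.1 pos [ 0.5392 -0.2467  0.1148] turn [-0.0001 -0.0023  0.    ] shift now [-0.  -0.3 95.8] shift after turn [ 0.2 -0.3 95.8]
```

carry_out(series=[[0, 0, 35, 0, 0, 0, 1], [0, 0, 35, 0, 0, 0, 1], [0, 0, 25, 0, 0, 0, 1], [0, 0, 0, 0, 0, 0, 1], [0, 0, 0, 0, 0, 0, 1]])

```text
time_s: 28.6
ee_pos: [0.5408, -0.2466, 0.0223]
tool_rot: [0.001, 0.02, 1.0, -0.001]
wrist_force: [0.5, -0.4, 1.1]
width: 0.0853
finger_force: 0.0
```

carry_out(series=[[0, 0, 0, 0, 0, 0, 1], [0, 0, 0, 0, 0, 0, 1]])

```text
time_s: 28.8
ee_pos: [0.5411, -0.247, 0.0228]
tool_rot: [0.002, 0.02, 1.0, -0.0]
wrist_force: [-0.1, -0.4, 0.0]
width: 0.0855
finger_force: 0.0
```

carry_out(series=[[1, 0, 3, 0, 0, 0, 1], [0, 0, 0, 0, 0, 0, 1], [0, 0, 0, 0, 0, 0, 0.5], [0, 0, 0, 0, 0, 0, 0.5], [0, 0, 0, 0, 0, 0, 0.5]])

```text
time_s: 29.3
ee_pos: [0.5392, -0.2473, 0.0182]
tool_rot: [0.001, 0.021, 1.0, -0.0]
wrist_force: [-0.7, -0.6, 4.1]
width: 0.0546
finger_force: 43.1
```

carry_out(series=[[0, 0, 0, 0, 0, 0, 0.5], [0, 0, 0, 0, 0, 0, 0.5], [0, 0, 0, 0, 0, 0, 0.5]])

```text
time_s: 29.6
ee_pos: [0.5391, -0.2473, 0.0181]
tool_rot: [0.001, 0.021, 1.0, -0.0]
wrist_force: [-0.1, -2.2, 4.5]
width: 0.0544
finger_force: 43.2
```

carry_out(series=[[0, 0, -15, 0, 0, 0, 0.3], [0, 0, -45, 0, 0, 0, 0.3], [0, 0, -48, 0, 0, 0, 0.3], [0, 0, 0, 0, 0, 0, 0.3], [0, 0, 0, 0, 0, 0, 0.3]])

```text
time_s: 30.1
ee_pos: [0.539, -0.2462, 0.1263]
tool_rot: [0.001, 0.021, 1.0, 0.001]
wrist_force: [-0.1, 0.2, -3.9]
width: 0.0553
finger_force: 44.1
```

```bash
python3 chk.py -90 -120 125
```

```text
F [-0.1  0.2 -3.9] w 0.05529331444337854 44.08672571182251
t 30.1 pos [ 0.539  -0.2462  0.1263] turn [ 0.0015  0.0015 -0.0002] shift now [ 64.  294.3   1.6] shift after turn [ 64.  294.3   1.3]
```

carry_out(series=[[18, 40, 0, 0, 0, 0, 0.3], [18, 42, 0, 0, 0, 0, 0.3], [18, 42, 0, 0, 0, 0, 0.3], [10, 42, 0, 0, 0, 0, 0.3], [0, 42, 0, 0, 0, 0, 0.3]])

```text
time_s: 30.6
ee_pos: [0.4809, -0.0348, 0.1234]
tool_rot: [-0.002, 0.021, 1.0, 0.0]
wrist_force: [0.4, 0.9, -4.1]
width: 0.0553
finger_force: 44.3
```

carry_out(series=[[0, 43, 0, 0, 0, 0, 0.3], [0, 43, 0, 0, 0, 0, 0.3], [0, 0, 0, 0, 0, 0, 0.3], [0, 0, 0, 0, 0, 0, 0.3]])

```text
time_s: 31.0
ee_pos: [0.4855, 0.0504, 0.1233]
tool_rot: [-0.002, 0.019, 1.0, -0.0]
wrist_force: [-0.0, 0.4, -2.5]
width: 0.0546
finger_force: 44.5
```

```bash
python3 chk.py -90 -120 37.2
```

```text
F [-0.   0.4 -2.5] w 0.05457759631346458 44.51852560043335
t 31.0 pos [0.4855 0.0504 0.1233] turn [-0.001  -0.0041  0.0022] shift now [-2.   0.3 86.1] shift after turn [-1.6  0.2 86.1]
```

carry_out(series=[[0, 0, 40, 0, 0, 0, 0.3], [0, 0, 30, 0, 0, 0, 0.3], [0, 0, 12, 0, 0, 0, 0.3], [0, 0, 0, 0, 0, 0, 0.3], [0, 0, 0, 0, 0, 0, 0.3]])

```text
time_s: 31.5
ee_pos: [0.4876, 0.049, 0.0447]
tool_rot: [0.001, 0.021, 1.0, -0.0]
wrist_force: [-0.4, -0.4, -2.2]
width: 0.055
finger_force: 44.5
```

carry_out(series=[[0, 0, 0, 0, 0, 0, 0.3], [0, 0, 0, 0, 0, 0, 0.3]])

```text
time_s: 31.7
ee_pos: [0.4877, 0.0498, 0.045]
tool_rot: [0.001, 0.021, 1.0, 0.001]
wrist_force: [0.6, 0.7, -3.1]
width: 0.0545
finger_force: 44.5
```

```bash
python3 chk.py 24 -120 37.2
```

```text
F [ 0.6  0.7 -3.1] w 0.05446453714070897 44.52554762363434
t 31.7 pos [0.4877 0.0498 0.045 ] turn [ 0.0012  0.0022 -0.0003] shift now [-113.4    0.7    8. ] shift after turn [-113.4    0.7    7.8]
```

carry_out(series=[[0, 0.5, 6, 0, 0, 0, 0.3], [0, 0, 0, 0, 0, 0, 0.3], [-20, 0, 0, 0, 0, 0, 0.3], [-12, 0, 0, 0, 0, 0, 0.3], [0, 0, 0, 0, 0, 0, 0.3]])

```text
time_s: 32.2
ee_pos: [0.5196, 0.0486, 0.0371]
tool_rot: [-0.0, 0.021, 1.0, -0.0]
wrist_force: [0.8, 0.1, -3.1]
width: 0.0548
finger_force: 44.5
```

```bash
python3 chk.py 24 -120 37.2
```

```text
F [ 0.8  0.1 -3.1] w 0.05481204144253875 44.52339828014374
t 32.2 pos [0.5196 0.0486 0.0371] turn [-0.0005 -0.0004 -0.0006] shift now [-81.5   0.6  -0.1] shift after turn [-81.5   0.6  -0.1]
```

carry_out(series=[[-10, 0.5, 0, 0, 0, 0, 0.3], [-10, 0, 0, 0, 0, 0, 0.3], [-10, 0, 0, 0, 0, 0, 0.3], [0, 0, 0, 0, 0, 0, 0.3]])

```text
time_s: 32.6
ee_pos: [0.5499, 0.0479, 0.0372]
tool_rot: [-0.0, 0.021, 1.0, -0.0]
wrist_force: [0.3, -0.4, -3.8]
width: 0.0547
finger_force: 44.5
```

carry_out(series=[[-10, 0, 0, 0, 0, 0, 0.3], [-10, 0, 0, 0, 0, 0, 0.3], [-10, 0, 0, 0, 0, 0, 0.3], [-10, 0, 0, 0, 0, 0, 0.3], [0, 0, 0, 0, 0, 0, 0.3]])

```text
time_s: 33.1
ee_pos: [0.5899, 0.0461, 0.0371]
tool_rot: [-0.0, 0.021, 1.0, -0.0]
wrist_force: [0.2, -0.5, -2.9]
width: 0.0548
finger_force: 44.5
```

carry_out(series=[[-4, 0, 0, 0, 0, 0, 0.3], [-4, 0, 0, 0, 0, 0, 0.3], [0, 0, 0, 0, 0, 0, 0.3]])

```text
time_s: 33.4
ee_pos: [0.5971, 0.046, 0.0374]
tool_rot: [0.0, 0.021, 1.0, 0.0]
wrist_force: [-0.9, -0.3, -3.5]
width: 0.0547
finger_force: 44.5
```

carry_out(series=[[-2, 0, 0, 0, 0, 0, 0.3], [0, 0, 0, 0, 0, 0, 0.3]])

```text
time_s: 33.6
ee_pos: [0.5989, 0.046, 0.0375]
tool_rot: [0.0, 0.021, 1.0, 0.0]
wrist_force: [-0.2, 0.2, -3.4]
width: 0.0548
finger_force: 44.5
```

carry_out(series=[[-2, 0, 0, 0, 0, 0, 0.3], [0, 0, 0, 0, 0, 0, 0.3]])

```text
time_s: 33.8
ee_pos: [0.6004, 0.0458, 0.0373]
tool_rot: [-0.001, 0.021, 1.0, 0.0]
wrist_force: [-1.6, 0.4, -2.1]
width: 0.0551
finger_force: 44.6
```

carry_out(series=[[-2, 0, 0, 0, 0, 0, 0.3], [0, 0, 0, 0, 0, 0, 0.3]])

```text
time_s: 34.0
ee_pos: [0.6012, 0.0457, 0.037]
tool_rot: [-0.002, 0.021, 1.0, -0.0]
wrist_force: [-7.7, 0.8, 0.3]
width: 0.055
finger_force: 44.8
```

carry_out(series=[[-2, 0, 0, 0, 0, 0, 0.3], [0, 0, 0, 0, 0, 0, 0.3]])

```text
time_s: 34.2
ee_pos: [0.603, 0.0455, 0.0369]
tool_rot: [-0.002, 0.021, 1.0, -0.0]
wrist_force: [-7.7, 0.6, -0.1]
width: 0.0548
finger_force: 44.9
```

carry_out(series=[[0, 0, 2, 0, 0, 0, 0.3], [1, 0, 1, 0, 0, 0, 0.3], [0, 0, 0, 0, 0, 0, 0.3]])

```text
time_s: 34.5
ee_pos: [0.6027, 0.0455, 0.0353]
tool_rot: [-0.001, 0.02, 1.0, -0.0]
wrist_force: [-8.4, 1.0, 4.2]
width: 0.0548
finger_force: 45.4
```

carry_out(series=[[0, 0, 0, 0, 0, 0, 0.75], [0, 0, 0, 0, 0, 0, 0.75], [0, 0, 0, 0, 0, 0, 0.75]])

```text
time_s: 34.8
ee_pos: [0.6045, 0.0458, 0.035]
tool_rot: [0.001, 0.021, 1.0, 0.0]
wrist_force: [1.4, -0.6, -0.3]
width: 0.0641
finger_force: 0.0
```

carry_out(series=[[0, 0, -20, 0, 0, 0, 0.75], [0, 0, -45, 0, 0, 0, 0.75], [0, 0, -45, 0, 0, 0, 0.75], [0, 0, 0, 0, 0, 0, 1], [0, 0, 0, 0, 0, 0, 1]])

```text
time_s: 35.3
ee_pos: [0.6048, 0.046, 0.1463]
tool_rot: [0.002, 0.021, 1.0, 0.001]
wrist_force: [0.8, 0.2, -1.4]
width: 0.0852
finger_force: 0.0
```

```bash
python3 chk.py -50 -255 110;python3 - <<'E'
from loc import *
T=mean('top')
for y in(-120,-40,40,120): print(y,car(24,y,88).round(4),loc(T,*car(24,y,88)))
E
```

```text
F [ 0.8  0.2 -1.4] w 0.08520050428678784 0.0
t 35.3 pos [0.6048 0.046  0.1463] turn [ 0.0017  0.0035 -0.0003] shift now [  77.8 -135.5   35.7] shift after turn [  77.7 -135.4   36.3]
-120 [0.6011 0.0458 0.088 ] [0.5974, 0.0476, 33.0237]
-40 [0.6043 0.1257 0.088 ] [0.6013, 0.1238, 21.8662]
40 [0.6076 0.2057 0.088 ] [0.5797, 0.2345, 8.3231]
120 [0.6109 0.2856 0.088 ] [0.6039, 0.2836, 20.579]
```

carry_out(series=[[26, -45, 0, 0, 0, 0, 1], [26, -45, 0, 0, 0, 0, 1], [26, -45, 0, 0, 0, 0, 1], [0, 0, 30, 0, 0, 0, 1], [0, 0, 0, 0, 0, 0, 1]])

```text
time_s: 35.95
ee_pos: [0.5205, -0.0817, 0.1098]
tool_rot: [-0.004, 0.022, 1.0, 0.0]
wrist_force: [0.5, -0.4, -2.3]
width: 0.0856
finger_force: 0.0
```

carry_out(series=[[0, 0, 0, 0, 0, 0, 1], [0, 0, 0, 0, 0, 0, 1]])

```text
time_s: 36.15
ee_pos: [0.5241, -0.0805, 0.1151]
tool_rot: [0.0, 0.02, 1.0, -0.0]
wrist_force: [-0.4, 0.2, 0.4]
width: 0.0853
finger_force: 0.0
```

```bash
python3 chk.py -50 -255 40
```

```text
F [-0.4  0.2  0.4] w 0.08526058210268528 0.0
t 36.15 pos [ 0.5241 -0.0805  0.1151] turn [-0.0005  0.0003  0.0008] shift now [ 2.4 -5.6 75.1] shift after turn [ 2.3 -5.6 75.1]
```

carry_out(series=[[3, -5.5, 35, 0, 0, 0, 1], [0, 0, 30, 0, 0, 0, 1], [0, 0, 9, 0, 0, 0, 1], [0, 0, 0, 0, 0, 0, 1], [0, 0, 0, 0, 0, 0, 1]])

```text
time_s: 36.65
ee_pos: [0.5215, -0.0861, 0.0423]
tool_rot: [0.001, 0.02, 1.0, -0.0]
wrist_force: [0.2, -0.0, 0.4]
width: 0.0855
finger_force: 0.0
```

carry_out(series=[[0, 0, 0, 0, 0, 0, 0], [0, 0, 0, 0, 0, 0, 0], [0, 0, 0, 0, 0, 0, 0], [0, 0, 0, 0, 0, 0, 0], [0, 0, 0, 0, 0, 0, 0]], squeeze=30)

```text
time_s: 37.15
ee_pos: [0.5204, -0.0864, 0.0407]
tool_rot: [0.0, 0.021, 1.0, 0.0]
wrist_force: [-1.5, 0.5, 3.0]
width: 0.015
finger_force: 32.5
```

carry_out(series=[[0, 0, 0, 0, 0, 0, 0], [0, 0, 0, 0, 0, 0, 0], [0, 0, 0, 0, 0, 0, 0]])

```text
time_s: 37.45
ee_pos: [0.5203, -0.0864, 0.0407]
tool_rot: [0.0, 0.021, 1.0, -0.0]
wrist_force: [-0.7, -0.5, 2.7]
width: 0.0151
finger_force: 32.7
```

carry_out(series=[[0, 6, 0, 0, 0, 0, 0], [0, 6, 0, 0, 0, 0, 0], [0, 6, 0, 0, 0, 0, 0], [0, 6, 0, 0, 0, 0, 0], [0, 0, 0, 0, 0, 0, 0]])

```text
time_s: 37.95
ee_pos: [0.5213, -0.0612, 0.0406]
tool_rot: [0.0, 0.02, 1.0, 0.0]
wrist_force: [-2.1, 1.1, 5.8]
width: 0.015
finger_force: 33.0
```

carry_out(series=[[0, 5, 0, 0, 0, 0, 0], [0, 5, 0, 0, 0, 0, 0], [0, 4, 0, 0, 0, 0, 0], [0, 0, 0, 0, 0, 0, 0], [0, 0, 0, 0, 0, 0, 0]])

```text
time_s: 38.45
ee_pos: [0.5218, -0.0475, 0.0406]
tool_rot: [0.0, 0.02, 1.0, 0.0]
wrist_force: [-2.6, -0.2, 5.6]
width: 0.0152
finger_force: 33.1
```

carry_out(series=[[0, 2, 0, 0, 0, 0, 0], [0, 0, 0, 0, 0, 0, 0], [0, 0, 0, 0, 0, 0, 0]])

```text
time_s: 38.75
ee_pos: [0.5219, -0.0464, 0.0407]
tool_rot: [-0.0, 0.021, 1.0, -0.0]
wrist_force: [-2.9, -1.8, 6.1]
width: 0.0151
finger_force: 33.0
```

carry_out(series=[[0, 1.5, 0, 0, 0, 0, 0], [0, 0, 0, 0, 0, 0, 0], [0, 0, 0, 0, 0, 0, 0]])

```text
time_s: 39.05
ee_pos: [0.5218, -0.0463, 0.0406]
tool_rot: [-0.0, 0.021, 1.0, -0.001]
wrist_force: [-1.5, -8.5, 4.4]
width: 0.015
finger_force: 32.9
```

Shut stop reached: it travelled 40.0 mm and the force then rose to 8 N. Relax, release and retreat.

carry_out(series=[[0, -1, 0, 0, 0, 0, 0], [0, 0, 0, 0, 0, 0, 0.7], [0, 0, 0, 0, 0, 0, 0.7], [0, 0, 0, 0, 0, 0, 0.7], [0, 0, -30, 0, 0, 0, 0.7]])

```text
time_s: 39.55
ee_pos: [0.519, -0.0454, 0.0658]
tool_rot: [-0.004, 0.021, 1.0, 0.0]
wrist_force: [1.0, 0.4, -0.5]
width: 0.0594
finger_force: 0.0
```

carry_out(series=[[0, 0, -45, 0, 0, 0, 1], [0, -45, -35, 0, 0, 0, 1], [0, -48, 0, 0, 0, 0, 1], [0, -48, 0, 0, 0, 0, 1], [0, -48, 0, 0, 0, 0, 1]])

```text
time_s: 40.05
ee_pos: [0.5145, -0.2303, 0.1462]
tool_rot: [0.0, 0.02, 1.0, 0.0]
wrist_force: [1.0, 0.5, 0.6]
width: 0.0854
finger_force: 0.0
```

carry_out(series=[[20, -40, 0, 0, 0, 0, 1], [20, -40, 0, 0, 0, 0, 1], [0, 0, 0, 0, 0, 0, 1], [0, 0, 0, 0, 0, 0, 1]])

```text
time_s: 40.45
ee_pos: [0.4707, -0.308, 0.1456]
tool_rot: [-0.0, 0.022, 1.0, 0.0]
wrist_force: [1.1, 0.3, 0.2]
width: 0.0854
finger_force: 0.0
```

```bash
python3 - <<'E'
from h import *
a=cam('top');b=cam('side')
im=np.hstack([cv2.resize(a['img'][215:295,195:375,::-1],None,fx=3,fy=3,interpolation=2)[:, :440],cv2.resize(b['img'][200:350,290:410,::-1],None,fx=3,fy=3,interpolation=2)[:240]]) if 0 else None
A=cv2.resize(a['img'][215:295,195:375,::-1],(800,356),interpolation=2); B=cv2.resize(b['img'][205:350,270:500,::-1],(384,242),interpolation=2)
C=np.zeros((242,416,3),np.uint8); C[:,:]=cv2.resize(a['img'][180:340,200:475,::-1],(416,242))
cv2.imwrite('pics/end.png',np.vstack([A,np.hstack([B,C])]))
E
```

```text
(no output)
```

View pics/end.png

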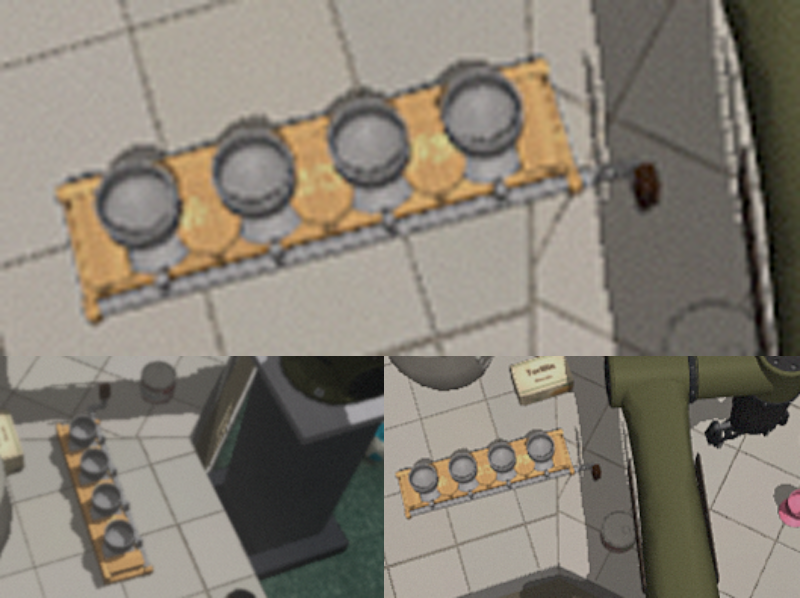

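All four cups are upright and home, at (138,205), (253,172), (370,143) and (482,110). A pin stands in front of each lane, at (163,282), (278,255), (390,225) and (500,190). The nearby bystanders in view look undisturbed and the robot is clear.

```bash
python3 -c "
from cell import sign_off; print(sign_off())"
```

```text
the job is handed in; nothing more can be done
None
```

The three loose cups are home in lanes 0, 2 and 3, the set cup still stands in lane 1, the gate is fully shut with a pin before every lane, and the job is handed in (about 40 s of robot time); on my first try at one cup the fingers closed inside its bowl and pressed it with about 14 N, but it stayed upright.

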